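# Stow spare rollers in the labeller's latched drawer

## Robot

A 6-joint arm with a two-finger parallel gripper is mounted at the origin on the work surface. World frame = base frame: x ahead of the robot, y to its left, z up, the work surface at z = 0. Lengths are in m, angles in rad, forces in N, time in s.
With the tool pointing down it reaches from about 0.225 to 0.875 m from the base axis. Payload 3.4 kg.
Tool frame: the origin (TCP) lies midway between the tips of the shut fingers; the grasp point (between the pads) lies 19 mm behind it (manip.grip_point_offset is the distance from the TCP to the grasp point, in m); z points along the fingers, y is the line along which they close (so a half turn about z gives the same grasp; the last joint's range is limited). The gripper opens to 85 mm and grips with 20 to 120 N. Pads are 22 mm wide; open, the fingers measure 114 mm over their backs; the gripper's body (76 mm by 85 mm) begins 54 mm behind the grasp point. The pads swing forward as they close: fully open they stand 13 mm farther back than shut.
Start: joints at [1.043, 0.276, 1.505, -0, 1.361, -0.121], TCP at [0.228, 0.528, 0.231] pointing down, gripper open.
Joint ranges: [-2.89, 2.89], [-0.75, 2.08], [0.22, 2.7], [-1.18, 4.32], [0.11, 2.71], [-2.7, 2.7]. Speed limits (rad/s): [2.57, 2.57, 3.14, 3.14, 3.14, 3.14].

## Interface

Orientations are given as a unit quaternion [w, x, y, z].
In Python, from rig import manip gives the robot as it stands.
- The arm moves only by the shell command python3 -m handwheel 'ROWS' [FORCE]. ROWS is JSON, a list of rows, each an object with "translation": the shift along the tool's x, y, z in m, a list of three; "angular": the turn, a rotation vector about the tool's x, y, z in degrees, a list of three; "hand": the closure, from 0 (fully open) to 1 (shut). A call has 1 to 10 rows; each row shifts and turns the commanded pose from where the row before left it, along the tool's axes as they then stand; what a row does not reach is not made up. A row lasts 1/12 s, in which the tool goes at most 41.7 mm and 7.16 degrees, less where a joint would pass 70% of its speed; a pose out of reach is approached as far as the arm can. A call with a gripper value outside its range is refused whole. The fingers move at their own pace and stop on an object; FORCE is the grip in N (left out, the last holds). Time passes only in rows, so rows that do not move let the fingers close. It gives the time, the measured TCP pose, the force, the opening and the grip force at its end, in the units of the state.
- manip.get_state(): the state, without advancing time (a new reading comes with each control period).
- manip.get_image(name): name is "scene" or "top"; returns the picture (480x640x3 uint8, red, green, blue); there is no depth.
- manip.camera_info(name): a dict with "camera_matrix" (3x3 intrinsics, pixels), "k1" (the pictures are not rectified: a ray, as slopes to the right and down, at radius r is drawn at 1 + k1 r^2 times it, then the intrinsics apply), "eye" and "orientation" of the camera in the world. Camera axes: x right, y down, z forward; pixel columns grow to the right and rows downward; lengths in m; the calibration is good to about 2 mm. A picture is of the moment at which its call begins. camera_info takes no time and is no camera call.
- manip.sign_off(): hands the job in; it is judged then, once.
The state is a dict: "clock": time; "qpos": joint angles; "qd": joint speeds; "effort": joint torques, N m; "position": TCP position; "ee_rot": TCP orientation; "contact_force": force on the tool from outside, world axes, zero at the start; "moment": the same for the moment, N m; "width": finger opening in m; "gripper_force": force on a finger pad.
Only numpy, scipy, OpenCV 4.12 (cv2) and the standard library are available. Lean on these libraries where they do the work, as an engineer would, in place of code of your own. Each camera call takes 0.05 s, during which the arm holds its last target. There are 200 camera calls.

## Task

Put every spare roller that lies on the table into the drawer tray, lying flat on its floor, none stacked on another; then slide the tray by its handle fully home into the bay under the labelling machine. Then swing the latch's wire bail forward so that its bar drops over the keeper on the tray front, and press the lever over and down past centre so that the latch stays shut. Do it in that order and leave everything else on the table where it is.

Things in the scene. Friction and masses are not known exactly. Their poses are not given: they have to be found in the camera images.
- roller1: spare roller 1: black rubber cylinder (32 mm diameter, 50 mm long) between two square aluminium bearing blocks (34 x 34 mm, 15 mm thick), 80 mm long in all, about 0.12 kg. Origin at its centre (17 mm above what it lies on); x runs along its length. Any of its four long sides may be down; either end is as good. There are 2 to 4 rollers; an absent one reads None.
- roller2: spare roller 2: black rubber cylinder (32 mm diameter, 50 mm long) between two square aluminium bearing blocks (34 x 34 mm, 15 mm thick), 80 mm long in all, about 0.12 kg. Origin at its centre (17 mm above what it lies on); x runs along its length. Any of its four long sides may be down; either end is as good. There are 2 to 4 rollers; an absent one reads None.
- roller3: spare roller 3: black rubber cylinder (32 mm diameter, 50 mm long) between two square aluminium bearing blocks (34 x 34 mm, 15 mm thick), 80 mm long in all, about 0.12 kg. Origin at its centre (17 mm above what it lies on); x runs along its length. Any of its four long sides may be down; either end is as good. There are 2 to 4 rollers; an absent one reads None.
- roller4: spare roller 4: black rubber cylinder (32 mm diameter, 50 mm long) between two square aluminium bearing blocks (34 x 34 mm, 15 mm thick), 80 mm long in all, about 0.12 kg. Origin at its centre (17 mm above what it lies on); x runs along its length. Any of its four long sides may be down; either end is as good. There are 2 to 4 rollers; an absent one reads None.
- tray: loose drawer tray, 0.4 kg, on the table before the bay. Origin: centre of its underside; x towards its inner end (slides in that way), z up. Outside x -111 to +103 mm, 180 wide. Side and inner-end walls to z = 30; white front panel x -111 to -103, 60 high, bearing the handle and, above it, the steel keeper. Slides on the table: up to 12 N when full.
- tray_floor (a point): middle of the tray's floor, 5 mm above its underside; tray axes. Clear inside from x = -103 to +98, y = -85 to +85 mm. Four rollers fit two by two, lengthwise along x, centred at x = +-48, y = +-42 mm.
- tray_handle (a point): grip point of the tray's handle, a black upright tab 14 mm thick (along the tray's y), z = 18 to 44 mm, reaching from the panel to x = -191 mm in the tray frame. This point is at (-168, 0, 31) mm in the tray frame; tray axes.
- keeper (a point): seat for the bail's bar in the keeper, at (-123, 0, 61) mm in the tray frame, same axes. Keeper: a C open to -x: shelf 40 mm wide, top 7 mm below this point, reaching 14 mm in front of it; post front 4 mm behind it; lip 30 mm wide, 7 to 11 mm above it, reaching 6 mm in front. The bar comes down in front of the lip on to the shelf, then is drawn under the lip to the post.
- bay_mouth (a point): fixed point on the table, middle of the bay's mouth in the low grey housing of the labelling machine; x into the bay, z up. Bay 186 mm wide, 54 high, stop 206 mm in: the tray is home with its origin 103 mm in, on the axis, parallel. Flared guides 30 mm high lead in from 60 mm before the mouth, there 230 mm apart.
- housing_top (a point): centre of the housing's flat top, 62 mm above the table, at (113, 0, 62) mm in the bay mouth's frame, same axes. The top is 226 mm long (x) and 210 wide. The machine's print unit rises behind it, from x = 230 mm of the mouth on, to 185 mm height. The latch sits on the top, in the middle, near the mouth.
- lever_pivot (a point): fixed hinge axis of the latch lever (along y of the bay mouth's frame) at (45, 0, 80) mm in the bay mouth's frame, same axes, between two cheeks 44 mm wide over all and up to 86 mm above the table.
- lever (a joint): latch lever, rad. 0 = fully open: standing up, leaning 20 deg to the front (-x of the mouth). It swings over the top inward: its direction from the pivot is 110 deg minus this, from the mouth's +x towards up. About 1.7 = dead centre, 1.955 = stop: flat, pointing inward, shut. Starts at 0 to 0.4; friction holds it (1 N at the tip; a few N more near dead centre).
- lever_tip (a point): free end of the lever, 80 mm from the pivot. The lever is a steel bar 24 mm wide, 8 mm thick with a black grip near this end.
- bail (a joint): wire bail relative to the lever, rad: a U hinged on the lever 20 mm from the pivot, legs 60 mm apart beside the lever, 85 mm long, slightly springy. Its direction from that hinge is 70 deg + this - lever angle, from the mouth's +x over the top to -x. 0 = leaning back inward. It is loose (45 g): tipped past upright it falls to the front, to about 2.4 + lever angle on the keeper's shelf.
- bail_bar (a point): middle of the bail's crossbar, a round bar of 8 mm diameter, 60 mm long along y of the mouth's frame. At the start about 175 mm above the table, over the housing. With the tray home and the lever at 0 to 0.4 it falls in front of the keeper's lip; swinging the lever to shut draws it under the lip.
- core: bystander: short upright cardboard tube, 48 mm diameter, 60 mm high; origin under its centre
- jar: bystander: jar, 64 mm diameter, 90 mm high; origin under its centre
- screwdriver: bystander: screwdriver lying along its x
- cleaner: bystander: bottle, 60 mm diameter, 170 mm high; origin under its centre
- can: bystander: can, 60 mm diameter, 70 mm high; origin under its centre
- brush: bystander: hand brush lying along its x
- label_stack: bystander: block of labels 90 x 120 x 30 mm; origin under its centre
Not all that is in view belongs to the job. What is shaped like the roller4 but purple is not meant.

How it is judged:
On the way, in this order (a step that is already met when the one before it is completed fails the run):
1. every roller lies in the tray while the tray is still outside the bay (x of roller1 in the frame of tray between -0.09 and 0.09 m and y of roller1 in the frame of tray between -0.08 and 0.08 m and z of roller1 in the frame of tray between 0.01 and 0.036 m and x of roller2 in the frame of tray between -0.09 and 0.09 m and y of roller2 in the frame of tray between -0.08 and 0.08 m and z of roller2 in the frame of tray between 0.01 and 0.036 m and x of roller3 in the frame of tray between -0.09 and 0.09 m and y of roller3 in the frame of tray between -0.08 and 0.08 m and z of roller3 in the frame of tray between 0.01 and 0.036 m and x of roller4 in the frame of tray between -0.09 and 0.09 m and y of roller4 in the frame of tray between -0.08 and 0.08 m and z of roller4 in the frame of tray between 0.01 and 0.036 m and x of tray in the frame of bay_mouth below 0 m), for 0.3 s.
2. the tray is fully home in the bay, the rollers in it, the latch not yet hooked (x of roller1 in the frame of tray between -0.09 and 0.09 m and y of roller1 in the frame of tray between -0.08 and 0.08 m and z of roller1 in the frame of tray between 0.01 and 0.036 m and x of roller2 in the frame of tray between -0.09 and 0.09 m and y of roller2 in the frame of tray between -0.08 and 0.08 m and z of roller2 in the frame of tray between 0.01 and 0.036 m and x of roller3 in the frame of tray between -0.09 and 0.09 m and y of roller3 in the frame of tray between -0.08 and 0.08 m and z of roller3 in the frame of tray between 0.01 and 0.036 m and x of roller4 in the frame of tray between -0.09 and 0.09 m and y of roller4 in the frame of tray between -0.08 and 0.08 m and z of roller4 in the frame of tray between 0.01 and 0.036 m and x of tray in the frame of bay_mouth between 0.097 and 0.109 m and angle between the x axis of tray and the x axis of bay_mouth, either way round below 0.06 rad and height (world z) of bail_bar above 0.1 m), for 0.2 s.
3. the bail's bar is down on the keeper's shelf or in the keeper, below the lip, lever still up (x of tray in the frame of bay_mouth between 0.097 and 0.109 m and angle between the x axis of tray and the x axis of bay_mouth, either way round below 0.06 rad and x of bail_bar in the frame of keeper between -0.025 and 0.006 m and z of bail_bar in the frame of keeper between -0.009 and 0.008 m and value of joint lever below 1.2 rad), for 0.2 s.
4. the lever is pressed past centre with the bar drawn into the keeper (x of tray in the frame of bay_mouth between 0.097 and 0.109 m and angle between the x axis of tray and the x axis of bay_mouth, either way round below 0.06 rad and x of bail_bar in the frame of keeper between -0.006 and 0.006 m and z of bail_bar in the frame of keeper between -0.009 and 0.008 m and value of joint lever above 1.85 rad), for 0.2 s.
At the end, for the whole second after the job is handed in: all rollers in the tray, which is at rest (centre within 90 x 80 mm of its middle, 10 to 36 mm over its underside); tray home (97 to 109 mm in, within 0.06 rad); bail bar in the keeper (within 6 mm along, -9 to +8 mm in height); lever past centre (over 1.85 rad) (all of step 4 and x of roller1 in the frame of tray between -0.09 and 0.09 m and y of roller1 in the frame of tray between -0.08 and 0.08 m and z of roller1 in the frame of tray between 0.01 and 0.036 m and x of roller2 in the frame of tray between -0.09 and 0.09 m and y of roller2 in the frame of tray between -0.08 and 0.08 m and z of roller2 in the frame of tray between 0.01 and 0.036 m and x of roller3 in the frame of tray between -0.09 and 0.09 m and y of roller3 in the frame of tray between -0.08 and 0.08 m and z of roller3 in the frame of tray between 0.01 and 0.036 m and x of roller4 in the frame of tray between -0.09 and 0.09 m and y of roller4 in the frame of tray between -0.08 and 0.08 m and z of roller4 in the frame of tray between 0.01 and 0.036 m and linear speed of tray below 0.02 m/s); the robot touches nothing.
It fails at once if a bystander (cardboard core, jar, screwdriver, cleaner bottle, can, brush, label stack) is moved by more than 40 mm (distance of any of core, jar, screwdriver, cleaner, can, brush, label_stack from where it was at the start of the episode above 0.04 m).
Of roller1, roller2, roller3, roller4 only 2 to 4 are there at a start; the rules pass over those that are not, and their reading is None.
At some moment in a run one of roller1, roller2, roller3, roller4 may be knocked a few centimetres aside while the robot is not near it.
Once in a run the grip may slacken for a moment while it holds something.
It also fails if it takes over 210 s, if anything falls off the work surface, if the arm or the gripper's body presses on something with over 40 N, if the wrist force passes 120 N, or if a joint passes its speed limit or range.

## Working session

There is one attempt and no reset: what is moved stays moved. The work goes in short steps, Python scripts to look and compute and a shell command to move; the robot and the scene stay as the last step left them, time stands still between calls to the robot, and variables do not carry over. Pictures are saved under pics/ and viewed, at most 14 in all, crops included, and the job is handed in when it is done.

```bash
mkdir -p pics; ls; python3 - <<'E'
from rig import manip
import cv2
s=manip.get_state();print(s)
for n in("scene","top"):
    print(n,manip.camera_info(n))
    cv2.imwrite(f"pics/{n}0.png",manip.get_image(n)[:,:,::-1])
E
```

```text
pics
{'clock': 0.0, 'qpos': array([ 1.04300331e+00,  2.76579184e-01,  1.50614623e+00, -5.83738723e-06,
        1.36069412e+00, -1.21007189e-01]), 'qd': array([-1.00474624e-03, -8.20239546e-05,  8.31175599e-04,  1.18135367e-03,
        1.46575202e-03,  1.21308140e-03]), 'effort': array([-2.66016374e-03, -4.16779947e+01, -2.45806825e+01, -6.34213320e-04,
        1.09330821e-02, -1.53623051e-05]), 'position': array([0.22724347, 0.52760827, 0.23044351]), 'ee_rot': array([-2.88445963e-04,  2.01992780e-01,  9.79386585e-01, -8.66709475e-04]), 'contact_force': array([0.41840301, 0.12786505, 0.24982976]), 'moment': array([0.02079055, 0.02464991, 0.00491333]), 'gripper_force': 0.0, 'width': 0.08524688952948964}
scene {'camera_matrix': array([[619.25765996,   0.        , 317.63618242],
       [  0.        , 619.25765996, 235.73540336],
       [  0.        ,   0.        ,   1.        ]]), 'k1': -0.19305145712147914, 'eye': array([ 1.18394552, -1.23036857,  0.98217685]), 'orientation': array([-0.45857611,  0.84833282,  0.23789585, -0.11595235])}
top {'camera_matrix': array([[616.12219376,   0.        , 321.36107073],
       [  0.        , 616.12219376, 241.62474341],
       [  0.        ,   0.        ,   1.        ]]), 'k1': -0.07291880340831321, 'eye': array([ 0.25867363, -0.09023867,  1.51967877]), 'orientation': array([-0.06655562,  0.70812262, -0.70072463,  0.0558364 ])}
```

View pics/top0.png

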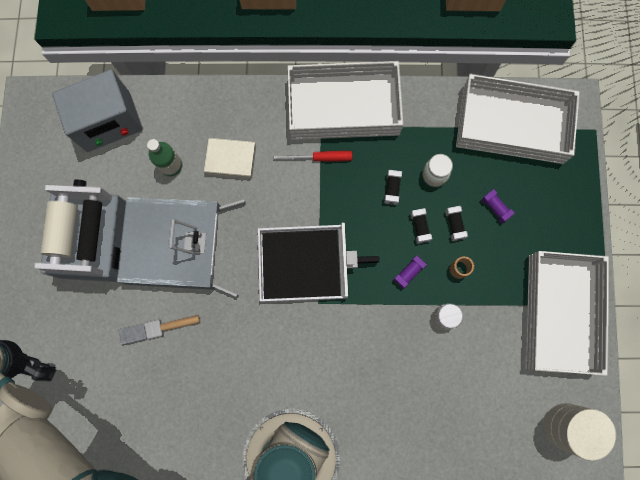

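View pics/scene0.png

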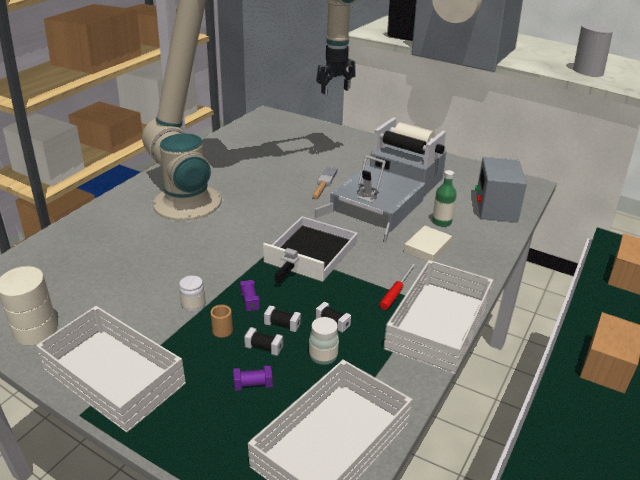

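```bash
cat > h.py <<'E'
from rig import manip
import cv2, numpy as np
from scipy.spatial.transform import Rotation as R
def rot(q): return R.from_quat(np.roll(q,-1)).as_matrix()
def und(i,uv):
    K=np.array(i["camera_matrix"]);d=np.array([i["k1"],0,0,0.])
    return cv2.undistortPoints(np.array(uv,float).reshape(-1,1,2),K,d).reshape(-1,2)
def w(uv,z,n="top"):
    i=manip.camera_info(n);p=und(i,uv);r=np.c_[p,np.ones(len(p))]@rot(i["orientation"]).T
    e=i["eye"];return e+r*((np.array(z)-e[2])/r[:,2])[:,None]
def px(P,n="top"):
    i=manip.camera_info(n);P=np.array(P,float).reshape(-1,3);M=rot(i["orientation"]).T
    return cv2.projectPoints(P,cv2.Rodrigues(M)[0],-M@i["eye"],np.array(i["camera_matrix"]),np.array([i["k1"],0,0,0.]))[0].reshape(-1,2)
def save(n,f,x0,x1,y0,y1,s):
    a=manip.get_image(n)[:,:,::-1][y0:y1,x0:x1];cv2.imwrite(f"pics/{f}.png",cv2.resize(a,None,fx=s,fy=s,interpolation=cv2.INTER_CUBIC))
E
python3 - <<'E'
from h import *
a=cv2.imread("pics/top0.png");b=a[160:320,365:525];cv2.imwrite("pics/c1.png",cv2.resize(b,None,fx=3.75,fy=3.75,interpolation=cv2.INTER_CUBIC))
b=a[180:310,110:390];cv2.imwrite("pics/c2.png",cv2.resize(b,None,fx=2.85,fy=2.85,interpolation=cv2.INTER_CUBIC))
m=(a.min(2)>130).astype(np.uint8);m[:,:375]=0;m[:160]=0;m[260:]=0;m[:,480:]=0
n,_,st,c=cv2.connectedComponentsWithStats(m)
for k in range(1,n):
    if st[k,4]>20: print(st[k,4],c[k].round(1),w([c[k]],.034)[0].round(4))
E
```

```text
341 [440.5 167.1] [ 0.7108 -0.3622  0.034 ]
78 [394.6 172.8] [ 0.6947 -0.247   0.034 ]
78 [391.8 198. ] [ 0.6301 -0.2394  0.034 ]
77 [454.5 209.2] [ 0.6032 -0.3942  0.034 ]
78 [418.6 211.6] [ 0.596  -0.3054  0.034 ]
78 [460.  234.6] [ 0.5394 -0.4062  0.034 ]
77 [424.5 237.1] [ 0.5322 -0.3186  0.034 ]
```

View pics/c1.png

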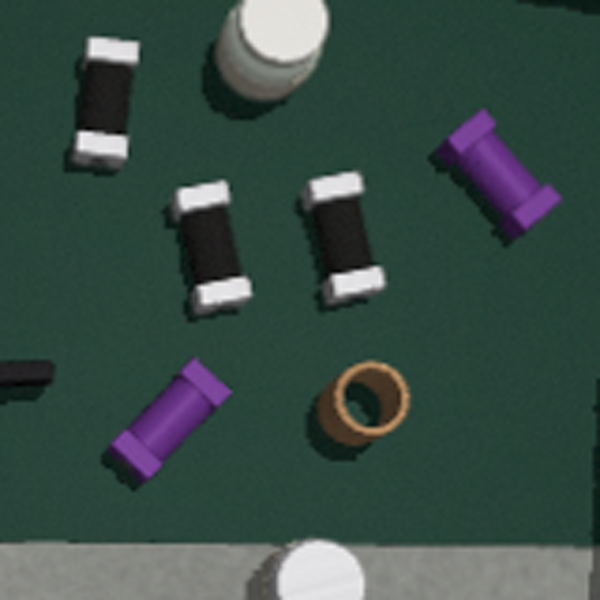

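View pics/c2.png

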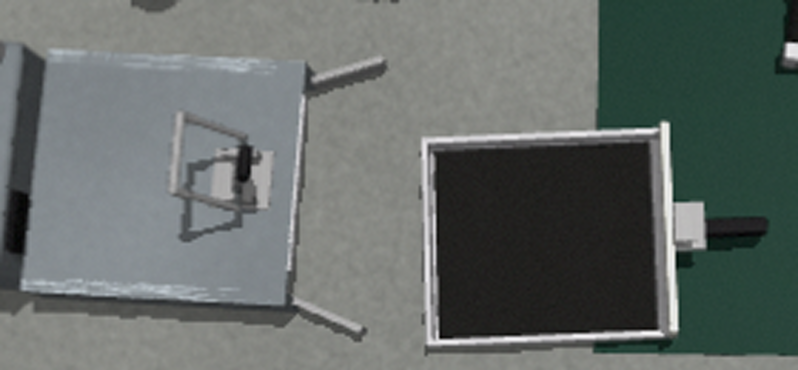

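```bash
python3 - <<'E'
from h import *
def P(u,z): return w(np.array(u)/2.85+[110,180],z)
h=P([(306,61),(292,305),(50,52),(22,291)],.062);print(h.round(4))
def fr(yl,yr): # yr: robot right/near (lower in image)
    d=yr-yl;return np.linalg.norm(d[:2]),np.degrees(np.arctan2(d[1],d[0])),((yl+yr)/2).round(4)
print("front",fr(h[0],h[1]),"back",fr(h[2],h[3]))
a=P([(422,138),(428,349)],.03);b=P([(664,123),(676,334)],.06);print("inner",fr(*a),"panel",fr(*b))
print("handle end",P([(767,226)],.044).round(4))
print("bar",P([(180,114),(174,192)],.175).round(4))
for A,B in [((0.6947,-0.247),(0.6301,-0.2394)),((.596,-.3054),(.5322,-.3186)),((.6032,-.3942),(.5394,-.4062))]:
    A=np.array(A);B=np.array(B);d=A-B;print((A+B)/2,np.degrees(np.arctan2(d[1],d[0])))
print(R.from_quat(np.roll(manip.get_state()["ee_rot"],-1)).as_matrix().round(3))
E
```

```text
[[0.6111 0.1886 0.062 ]
 [0.4015 0.1918 0.062 ]
 [0.6178 0.4121 0.062 ]
 [0.4103 0.4223 0.062 ]]
front (np.float64(0.2096311813917607), np.float64(179.12004749275886), array([0.5063, 0.1902, 0.062 ])) back (np.float64(0.20769717709169572), np.float64(177.16670793559436), array([0.5141, 0.4172, 0.062 ]))
inner (np.float64(0.18276497059736346), np.float64(-176.74060149791993), array([0.4598, 0.0855, 0.03  ])) panel (np.float64(0.1791699335191146), np.float64(-176.47589918219342), array([ 0.4705, -0.1238,  0.06  ]))
handle end [[ 0.4748 -0.2064  0.044 ]]
bar [[0.5402 0.2653 0.175 ]
 [0.4779 0.2667 0.175 ]]
[ 0.6624 -0.2432] -6.709836807756931
[ 0.5641 -0.312 ] 11.68936917543919
[ 0.5713 -0.4002] 10.652185049067795
[[-0.918  0.396 -0.001]
 [ 0.396  0.918 -0.001]
 [ 0.    -0.002 -1.   ]]
```

```bash
cat >> h.py <<'E'
def go(x,y,z,th):
    s=manip.get_state();M=rot(s["ee_rot"]);t=np.radians(th)
    T=np.array([[np.cos(t),np.sin(t),0],[np.sin(t),-np.cos(t),0],[0,0,-1]])
    print("t",s["clock"],"pos",s["position"].round(4),"th",np.degrees(np.arctan2(M[1,0],M[0,0])).round(1),"w",round(s["width"],4),"gf",round(s["gripper_force"],1),"F",s["contact_force"].round(1))
    print("turn(tool,deg)",np.degrees(R.from_matrix(M.T@T).as_rotvec()).round(2),"then shift mm",((T.T@(np.array([x,y,z])-s["position"]))*1000).round(1))
E
python3 -c "
from h import *
go(.6624,-.2432,.13,173.3)"
```

```text
t 0.1 pos [0.2273 0.5277 0.2305] th 156.7 w 0.0858 gf 0.0 F [ 0.3 -0.3 -0.3]
turn(tool,deg) [ -0.09  -0.02 -16.61] then shift mm [-522.1 -714.8  100.5]
```

```bash

python3 -m handwheel '[{"translation":[0,0,0],"angular":[0,0,-5.5],"hand":0.3},{"translation":[0,0,0],"angular":[0,0,-5.5],"hand":0.3},{"translation":[0,0,0],"angular":[0,0,-5.6],"hand":0.3},{"translation":[-0.022,-0.030,0],"angular":[0,0,0],"hand":0.3},{"translation":[-0.022,-0.030,0],"angular":[0,0,0],"hand":0.3},{"translation":[-0.022,-0.030,0],"angular":[0,0,0],"hand":0.3},{"translation":[-0.022,-0.030,0],"angular":[0,0,0],"hand":0.3},{"translation":[-0.022,-0.030,0],"angular":[0,0,0],"hand":0.3},{"translation":[-0.022,-0.030,0],"angular":[0,0,0],"hand":0.3},{"translation":[-0.022,-0.030,0],"angular":[0,0,0],"hand":0.3}]' 40
python3 -m handwheel '[{"translation":[-0.022,-0.030,0],"angular":[0,0,0],"hand":0.3},{"translation":[-0.022,-0.030,0],"angular":[0,0,0],"hand":0.3},{"translation":[-0.022,-0.030,0],"angular":[0,0,0],"hand":0.3},{"translation":[-0.022,-0.030,0],"angular":[0,0,0],"hand":0.3},{"translation":[-0.022,-0.030,0],"angular":[0,0,0],"hand":0.3},{"translation":[-0.022,-0.030,0],"angular":[0,0,0],"hand":0.3},{"translation":[-0.022,-0.030,0],"angular":[0,0,0],"hand":0.3},{"translation":[-0.022,-0.030,0],"angular":[0,0,0],"hand":0.3},{"translation":[-0.022,-0.030,0],"angular":[0,0,0],"hand":0.3},{"translation":[-0.022,-0.030,0],"angular":[0,0,0],"hand":0.3}]'
python3 -m handwheel '[{"translation":[-0.022,-0.030,0],"angular":[0,0,0],"hand":0.3},{"translation":[-0.022,-0.030,0],"angular":[0,0,0],"hand":0.3},{"translation":[-0.022,-0.030,0],"angular":[0,0,0],"hand":0.3},{"translation":[-0.022,-0.030,0],"angular":[0,0,0],"hand":0.3},{"translation":[-0.022,-0.030,0],"angular":[0,0,0],"hand":0.3},{"translation":[-0.022,-0.030,0],"angular":[0,0,0],"hand":0.3},{"translation":[0,-0.015,0.03],"angular":[0,0,0],"hand":0.3},{"translation":[0,0,0.03],"angular":[0,0,0],"hand":0.3},{"translation":[0,0,0.03],"angular":[0,0,0],"hand":0.3},{"translation":[0,0,0],"angular":[0,0,0],"hand":0.3}]'
python3 - <<'E'
from h import *
go(.6624,-.2432,.003,173.3)
a=manip.get_image("top")[:,:,::-1]
m=(a.min(2)>130).astype(np.uint8);m[:,:375]=0;m[:160]=0;m[260:]=0;m[:,480:]=0
n,_,st,c=cv2.connectedComponentsWithStats(m)
for k in range(1,n):
    if st[k,4]>20: print(st[k,4],c[k].round(1),w([c[k]],.034)[0].round(4))
E
```

```text
clock: 0.93
position: [0.3561, 0.2998, 0.231]
ee_rot: [-0.0, 0.058, 0.998, -0.0]
contact_force: [0.8, -0.4, 0.4]
width: 0.0597
gripper_force: 0.0
clock: 1.77
position: [0.5397, -0.0239, 0.2309]
ee_rot: [-0.0, 0.059, 0.998, 0.0]
contact_force: [1.3, 0.2, -0.4]
width: 0.0597
gripper_force: 0.0
clock: 2.6
position: [0.6433, -0.2298, 0.1336]
ee_rot: [-0.007, 0.059, 0.998, 0.003]
contact_force: [-1.0, 0.5, 0.3]
width: 0.0597
gripper_force: 0.0
t 2.6 pos [ 0.6433 -0.2298  0.1336] th 173.2 w 0.0597 gf 0.0 F [-1.   0.5  0.3]
turn(tool,deg) [ 0.27 -0.79 -0.07] then shift mm [-20.5 -11.1 130.6]
136 [419.8 175.7] [ 0.6881 -0.3097  0.034 ]
311 [441.  167.3] [ 0.7103 -0.3635  0.034 ]
232 [386.9 200.4] [ 0.6238 -0.2272  0.034 ]
137 [402.2 212.2] [ 0.5943 -0.2648  0.034 ]
74 [454.3 209.1] [ 0.6033 -0.3938  0.034 ]
78 [418.6 211.6] [ 0.596  -0.3054  0.034 ]
78 [460.  234.6] [ 0.5394 -0.4062  0.034 ]
77 [424.5 237.1] [ 0.5322 -0.3186  0.034 ]
```

```bash

python3 -m handwheel '[{"translation":[-0.0205,-0.011,0.01],"angular":[0,0,0],"hand":0.3},{"translation":[0,0,0.02],"angular":[0,0,0],"hand":0.3},{"translation":[0,0,0.02],"angular":[0,0,0],"hand":0.3},{"translation":[0,0,0],"angular":[0,0,0],"hand":0.3},{"translation":[0,0,0],"angular":[0,0,0],"hand":0.3}]'
python3 -c "
from h import *
go(.6624,-.2432,.003,173.3)"
```

```text
clock: 3.07
position: [0.6671, -0.2443, 0.0922]
ee_rot: [0.0, 0.058, 0.998, 0.0]
contact_force: [-0.6, -0.2, 0.8]
width: 0.0597
gripper_force: 0.0
t 3.0667 pos [ 0.6671 -0.2443  0.0922] th 173.3 w 0.0597 gf 0.0 F [-0.6 -0.2  0.8]
turn(tool,deg) [0.   0.01 0.02] then shift mm [ 4.8  0.5 89.2]
```

```bash

python3 -m handwheel '[{"translation":[0.0045,0,0.02],"angular":[0,0,0],"hand":0.3},{"translation":[0,0,0.025],"angular":[0,0,0],"hand":0.3},{"translation":[0,0,0.025],"angular":[0,0,0],"hand":0.3},{"translation":[0,0,0.015],"angular":[0,0,0],"hand":0.3},{"translation":[0,0,0.004],"angular":[0,0,0],"hand":0.3},{"translation":[0,0,0],"angular":[0,0,0],"hand":0.7},{"translation":[0,0,0],"angular":[0,0,0],"hand":1},{"translation":[0,0,0],"angular":[0,0,0],"hand":1},{"translation":[0,0,0],"angular":[0,0,0],"hand":1},{"translation":[0,0,0],"angular":[0,0,0],"hand":1}]' 50
python3 -m handwheel '[{"translation":[0,0,0],"angular":[0,0,0],"hand":1},{"translation":[0,0,0],"angular":[0,0,0],"hand":1},{"translation":[0,0,-0.01],"angular":[0,0,0],"hand":1},{"translation":[0,0,-0.025],"angular":[0,0,0],"hand":1},{"translation":[0,0,-0.03],"angular":[0,0,0],"hand":1},{"translation":[0,0,-0.03],"angular":[0,0,0],"hand":1},{"translation":[0,0,-0.03],"angular":[0,0,0],"hand":1}]'
python3 -c "
from h import *
xt=np.array([-.0523,.9986]);yt=np.array([-.9986,-.0523]);o=np.array([.465,-.018])
for a,b in ((48,40),(48,-40),(-48,40),(-48,-40)): print(a,b,o+a/1e3*xt+b/1e3*yt)
p=o+.048*xt+.040*yt
go(p[0],p[1],.13,93)"
```

```text
clock: 3.9
position: [0.6642, -0.2447, 0.0051]
ee_rot: [0.002, 0.058, 0.998, -0.001]
contact_force: [0.1, 0.3, 5.8]
width: 0.0305
gripper_force: 50.1
clock: 4.48
position: [0.6619, -0.2438, 0.1291]
ee_rot: [-0.0, 0.059, 0.998, 0.0]
contact_force: [0.6, -0.1, -0.9]
width: 0.0304
gripper_force: 49.6
48 40 [0.4225456 0.0278408]
48 -40 [0.5024336 0.0320248]
-48 40 [ 0.4275664 -0.0680248]
-48 -40 [ 0.5074544 -0.0638408]
t 4.4833 pos [ 0.6619 -0.2438  0.1291] th 173.3 w 0.0304 gf 49.6 F [ 0.6 -0.1 -0.9]
turn(tool,deg) [-1.000e-02 -3.000e-02  8.029e+01] then shift mm [ 283.8 -224.8   -0.9]
```

```bash

python3 -m handwheel '[{"translation":[0,0,0],"angular":[0,0,6.7],"hand":1},{"translation":[0,0,0],"angular":[0,0,6.7],"hand":1},{"translation":[0,0,0],"angular":[0,0,6.7],"hand":1},{"translation":[0,0,0],"angular":[0,0,6.7],"hand":1},{"translation":[0,0,0],"angular":[0,0,6.7],"hand":1},{"translation":[0,0,0],"angular":[0,0,6.7],"hand":1},{"translation":[0,0,0],"angular":[0,0,6.7],"hand":1},{"translation":[0,0,0],"angular":[0,0,6.7],"hand":1},{"translation":[0,0,0],"angular":[0,0,6.7],"hand":1},{"translation":[0,0,0],"angular":[0,0,6.7],"hand":1}]'
python3 -m handwheel '[{"translation":[0,0,0],"angular":[0,0,6.7],"hand":1},{"translation":[0,0,0],"angular":[0,0,6.6],"hand":1},{"translation":[0.028,-0.022,0],"angular":[0,0,0],"hand":1},{"translation":[0.028,-0.022,0],"angular":[0,0,0],"hand":1},{"translation":[0.028,-0.022,0],"angular":[0,0,0],"hand":1},{"translation":[0.028,-0.022,0],"angular":[0,0,0],"hand":1},{"translation":[0.028,-0.022,0],"angular":[0,0,0],"hand":1},{"translation":[0.028,-0.022,0],"angular":[0,0,0],"hand":1},{"translation":[0.028,-0.022,0],"angular":[0,0,0],"hand":1},{"translation":[0.028,-0.022,0],"angular":[0,0,0],"hand":1}]'
python3 -m handwheel '[{"translation":[0.028,-0.022,0],"angular":[0,0,0],"hand":1},{"translation":[0.028,-0.022,0],"angular":[0,0,0],"hand":1},{"translation":[0,-0.003,0.02],"angular":[0,0,0],"hand":1},{"translation":[0,0,0.02],"angular":[0,0,0],"hand":1},{"translation":[0,0,0.01],"angular":[0,0,0],"hand":1},{"translation":[0,0,0],"angular":[0,0,0],"hand":1},{"translation":[0,0,0],"angular":[0,0,0],"hand":1}]'
python3 -c "
from h import *
go(.4225,.0278,.013,93)
save('top','p1',240,400,200,320,5)"
```

```text
clock: 5.32
position: [0.662, -0.2439, 0.1279]
ee_rot: [-0.0, 0.602, 0.798, -0.0]
contact_force: [-0.3, -0.5, -0.8]
width: 0.0303
gripper_force: 49.6
clock: 6.15
position: [0.4734, -0.0283, 0.128]
ee_rot: [0.0, 0.689, 0.725, 0.0]
contact_force: [0.8, 0.7, -0.4]
width: 0.03
gripper_force: 49.7
clock: 6.73
position: [0.4249, 0.0241, 0.0777]
ee_rot: [-0.0, 0.688, 0.725, -0.0]
contact_force: [-0.9, -1.4, -2.0]
width: 0.0302
gripper_force: 49.7
t 6.7333 pos [0.4249 0.0241 0.0777] th 93.0 w 0.0302 gf 49.7 F [-0.9 -1.4 -2. ]
turn(tool,deg) [-0.01 -0.    0.  ] then shift mm [ 3.9 -2.2 64.7]
```

View pics/p1.png

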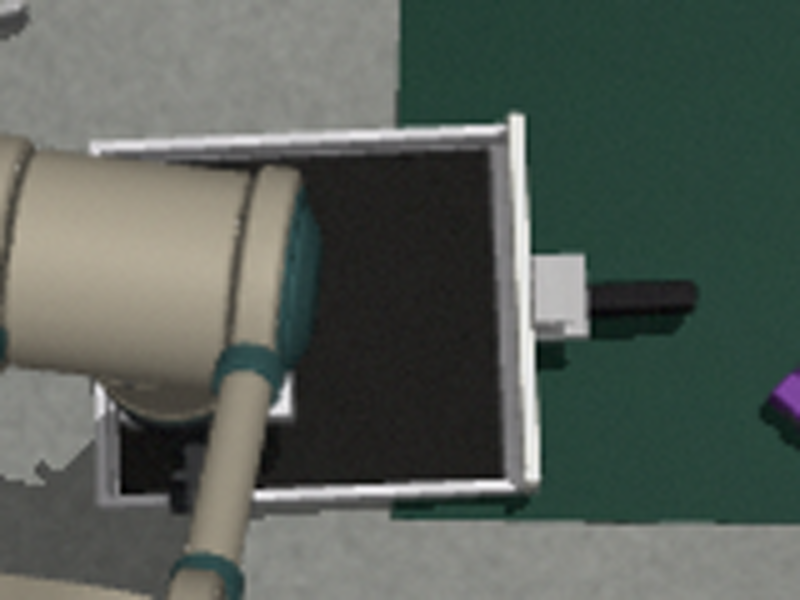

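```bash

python3 -m handwheel '[{"translation":[0.004,0,0.015],"angular":[0,0,0],"hand":1},{"translation":[0,0,0.015],"angular":[0,0,0],"hand":1},{"translation":[0,0,0.015],"angular":[0,0,0],"hand":1},{"translation":[0,0,0.012],"angular":[0,0,0],"hand":1},{"translation":[0,0,0.006],"angular":[0,0,0],"hand":1},{"translation":[0,0,0.003],"angular":[0,0,0],"hand":1},{"translation":[0,0,0],"angular":[0,0,0],"hand":1},{"translation":[0,0,0],"angular":[0,0,0],"hand":1}]'
```

```text
clock: 7.45
position: [0.4256, 0.0279, 0.0119]
ee_rot: [0.001, 0.688, 0.725, 0.0]
contact_force: [-0.0, -0.0, -0.5]
width: 0.0307
gripper_force: 49.7
```

```bash

python3 -m handwheel '[{"translation":[0,0,0.0015],"angular":[0,0,0],"hand":1},{"translation":[0,0,0],"angular":[0,0,0],"hand":0.45},{"translation":[0,0,0],"angular":[0,0,0],"hand":0.45},{"translation":[0,0,0],"angular":[0,0,0],"hand":0.45},{"translation":[0,0,-0.015],"angular":[0,0,0],"hand":0.45},{"translation":[0,0,-0.03],"angular":[0,0,0],"hand":0.45},{"translation":[0,0,-0.035],"angular":[0,0,0],"hand":0.45},{"translation":[0,0,-0.04],"angular":[0,0,0],"hand":0.3},{"translation":[0,0,0],"angular":[0,0,0],"hand":0.3},{"translation":[0,0,0],"angular":[0,0,0],"hand":0.3}]'
python3 -c "
from h import *
go(.5641,-.312,.13,11.7)"
```

```text
clock: 8.28
position: [0.4267, 0.0279, 0.1323]
ee_rot: [0.003, 0.688, 0.725, 0.002]
contact_force: [0.5, -0.6, -0.2]
width: 0.0596
gripper_force: 0.0
t 8.2833 pos [0.4267 0.0279 0.1323] th 93.0 w 0.0596 gf 0.0 F [ 0.5 -0.6 -0.2]
turn(tool,deg) [ 0.35 -0.22 81.3 ] then shift mm [ 65.6 360.7   2.3]
```

```bash

python3 -m handwheel '[{"translation":[0,0,0],"angular":[0,0,6.8],"hand":0.3},{"translation":[0,0,0],"angular":[0,0,6.8],"hand":0.3},{"translation":[0,0,0],"angular":[0,0,6.8],"hand":0.3},{"translation":[0,0,0],"angular":[0,0,6.8],"hand":0.3},{"translation":[0,0,0],"angular":[0,0,6.8],"hand":0.3},{"translation":[0,0,0],"angular":[0,0,6.8],"hand":0.3},{"translation":[0,0,0],"angular":[0,0,6.8],"hand":0.3},{"translation":[0,0,0],"angular":[0,0,6.8],"hand":0.3},{"translation":[0,0,0],"angular":[0,0,6.8],"hand":0.3},{"translation":[0,0,0],"angular":[0,0,6.7],"hand":0.3}]'
python3 -m handwheel '[{"translation":[0,0,0],"angular":[0,0,6.7],"hand":0.3},{"translation":[0,0,0],"angular":[0,0,6.7],"hand":0.3},{"translation":[0.006,0.036,0],"angular":[0,0,0],"hand":0.3},{"translation":[0.006,0.036,0],"angular":[0,0,0],"hand":0.3},{"translation":[0.006,0.036,0],"angular":[0,0,0],"hand":0.3},{"translation":[0.007,0.036,0],"angular":[0,0,0],"hand":0.3},{"translation":[0.007,0.036,0],"angular":[0,0,0],"hand":0.3},{"translation":[0.007,0.036,0],"angular":[0,0,0],"hand":0.3},{"translation":[0.007,0.036,0],"angular":[0,0,0],"hand":0.3},{"translation":[0.006,0.036,0],"angular":[0,0,0],"hand":0.3}]'
python3 -m handwheel '[{"translation":[0.007,0.036,0],"angular":[0,0,0],"hand":0.3},{"translation":[0.006,0.036,0],"angular":[0,0,0],"hand":0.3},{"translation":[0,0,0.02],"angular":[0,0,0],"hand":0.3},{"translation":[0,0,0.02],"angular":[0,0,0],"hand":0.3},{"translation":[0,0,0],"angular":[0,0,0],"hand":0.3},{"translation":[0,0,0],"angular":[0,0,0],"hand":0.3},{"translation":[0,0,0],"angular":[0,0,0],"hand":0.3}]'
python3 -c "
from h import *
go(.5641,-.312,.004,11.7)
save('top','p2',230,510,150,320,2.8)"
```

```text
clock: 9.12
position: [0.4235, 0.0281, 0.1284]
ee_rot: [-0.001, 0.977, 0.214, -0.002]
contact_force: [-0.3, -0.4, -0.1]
width: 0.0599
gripper_force: 0.0
clock: 9.95
position: [0.5335, -0.2447, 0.1279]
ee_rot: [-0.001, 0.995, 0.102, -0.001]
contact_force: [0.9, -0.2, -0.5]
width: 0.0599
gripper_force: 0.0
clock: 10.53
position: [0.5612, -0.3109, 0.0896]
ee_rot: [-0.0, 0.995, 0.102, -0.0]
contact_force: [0.3, -0.1, -0.0]
width: 0.0596
gripper_force: 0.0
t 10.5333 pos [ 0.5612 -0.3109  0.0896] th 11.7 w 0.0596 gf 0.0 F [ 0.3 -0.1 -0. ]
turn(tool,deg) [-0.04  0.04  0.02] then shift mm [ 2.6  1.6 85.6]
```

View pics/p2.png

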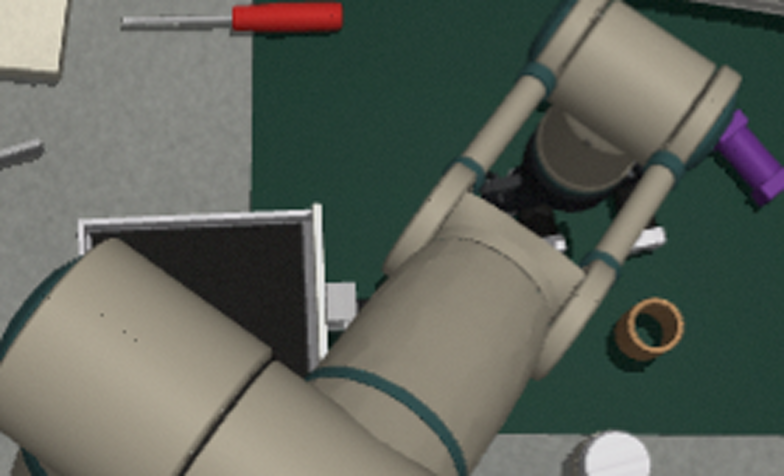

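```bash

python3 -m handwheel '[{"translation":[0.0025,0.0015,0.02],"angular":[0,0,0],"hand":0.3},{"translation":[0,0,0.025],"angular":[0,0,0],"hand":0.3},{"translation":[0,0,0.025],"angular":[0,0,0],"hand":0.3},{"translation":[0,0,0.012],"angular":[0,0,0],"hand":0.3},{"translation":[0,0,0.003],"angular":[0,0,0],"hand":0.3},{"translation":[0,0,0],"angular":[0,0,0],"hand":0.7},{"translation":[0,0,0],"angular":[0,0,0],"hand":1},{"translation":[0,0,0],"angular":[0,0,0],"hand":1},{"translation":[0,0,0],"angular":[0,0,0],"hand":1},{"translation":[0,0,0],"angular":[0,0,0],"hand":1}]' 50
python3 -m handwheel '[{"translation":[0,0,0],"angular":[0,0,0],"hand":1},{"translation":[0,0,0],"angular":[0,0,0],"hand":1},{"translation":[0,0,-0.01],"angular":[0,0,0],"hand":1},{"translation":[0,0,-0.025],"angular":[0,0,0],"hand":1},{"translation":[0,0,-0.03],"angular":[0,0,0],"hand":1},{"translation":[0,0,-0.03],"angular":[0,0,0],"hand":1},{"translation":[0,0,-0.03],"angular":[0,0,0],"hand":1}]'
python3 -c "
from h import *
go(.5014,.032,.13,93)"
```

```text
clock: 11.42
position: [0.5654, -0.3131, 0.0067]
ee_rot: [0.001, 0.995, 0.102, 0.001]
contact_force: [0.1, -0.3, 6.4]
width: 0.0305
gripper_force: 50.0
clock: 12.0
position: [0.5636, -0.312, 0.1313]
ee_rot: [-0.0, 0.995, 0.102, -0.0]
contact_force: [0.2, 0.3, -0.6]
width: 0.0304
gripper_force: 49.7
t 12.0 pos [ 0.5636 -0.312   0.1313] th 11.7 w 0.0304 gf 49.7 F [ 0.2  0.3 -0.6]
turn(tool,deg) [-6.000e-02  0.000e+00 -8.131e+01] then shift mm [346.7 -44.1   1.3]
```

```bash

python3 -m handwheel '[{"translation":[0,0,0],"angular":[0,0,-6.8],"hand":1},{"translation":[0,0,0],"angular":[0,0,-6.8],"hand":1},{"translation":[0,0,0],"angular":[0,0,-6.8],"hand":1},{"translation":[0,0,0],"angular":[0,0,-6.8],"hand":1},{"translation":[0,0,0],"angular":[0,0,-6.8],"hand":1},{"translation":[0,0,0],"angular":[0,0,-6.8],"hand":1},{"translation":[0,0,0],"angular":[0,0,-6.8],"hand":1},{"translation":[0,0,0],"angular":[0,0,-6.8],"hand":1},{"translation":[0,0,0],"angular":[0,0,-6.8],"hand":1},{"translation":[0,0,0],"angular":[0,0,-6.7],"hand":1}]'
python3 -m handwheel '[{"translation":[0,0,0],"angular":[0,0,-6.7],"hand":1},{"translation":[0,0,0],"angular":[0,0,-6.7],"hand":1},{"translation":[0.035,-0.004,0],"angular":[0,0,0],"hand":1},{"translation":[0.035,-0.004,0],"angular":[0,0,0],"hand":1},{"translation":[0.035,-0.004,0],"angular":[0,0,0],"hand":1},{"translation":[0.035,-0.005,0],"angular":[0,0,0],"hand":1},{"translation":[0.035,-0.005,0],"angular":[0,0,0],"hand":1},{"translation":[0.035,-0.005,0],"angular":[0,0,0],"hand":1},{"translation":[0.035,-0.005,0],"angular":[0,0,0],"hand":1},{"translation":[0.034,-0.004,0],"angular":[0,0,0],"hand":1}]'
python3 -m handwheel '[{"translation":[0.034,-0.004,0],"angular":[0,0,0],"hand":1},{"translation":[0.034,-0.004,0],"angular":[0,0,0],"hand":1},{"translation":[0,0,0.02],"angular":[0,0,0],"hand":1},{"translation":[0,0,0.02],"angular":[0,0,0],"hand":1},{"translation":[0,0,0.01],"angular":[0,0,0],"hand":1},{"translation":[0,0,0],"angular":[0,0,0],"hand":1},{"translation":[0,0,0],"angular":[0,0,0],"hand":1}]'
python3 -c "
from h import *
go(.5014,.032,.012,93)"
```

```text
clock: 12.83
position: [0.5638, -0.3121, 0.1301]
ee_rot: [-0.0, 0.766, 0.642, -0.0]
contact_force: [1.0, 0.3, -0.7]
width: 0.0301
gripper_force: 49.7
clock: 13.67
position: [0.5125, -0.0339, 0.1303]
ee_rot: [-0.0, 0.689, 0.725, 0.0]
contact_force: [0.3, 0.2, -1.2]
width: 0.0305
gripper_force: 49.6
clock: 14.25
position: [0.5019, 0.0317, 0.0798]
ee_rot: [-0.0, 0.689, 0.725, -0.0]
contact_force: [-0.6, 0.5, -0.8]
width: 0.0305
gripper_force: 49.7
t 14.25 pos [0.5019 0.0317 0.0798] th 93.0 w 0.0305 gf 49.7 F [-0.6  0.5 -0.8]
turn(tool,deg) [-0.06 -0.01 -0.03] then shift mm [ 0.3 -0.5 67.8]
```

```bash

python3 -m handwheel '[{"translation":[0,0,0.016],"angular":[0,0,0],"hand":1},{"translation":[0,0,0.016],"angular":[0,0,0],"hand":1},{"translation":[0,0,0.015],"angular":[0,0,0],"hand":1},{"translation":[0,0,0.012],"angular":[0,0,0],"hand":1},{"translation":[0,0,0.006],"angular":[0,0,0],"hand":1},{"translation":[0,0,0.003],"angular":[0,0,0],"hand":1},{"translation":[0,0,0],"angular":[0,0,0],"hand":1},{"translation":[0,0,0],"angular":[0,0,0],"hand":1}]'
python3 -m handwheel '[{"translation":[0,0,0],"angular":[0,0,0],"hand":0.45},{"translation":[0,0,0],"angular":[0,0,0],"hand":0.45},{"translation":[0,0,0],"angular":[0,0,0],"hand":0.45},{"translation":[0,0,-0.015],"angular":[0,0,0],"hand":0.45},{"translation":[0,0,-0.03],"angular":[0,0,0],"hand":0.45},{"translation":[0,0,-0.035],"angular":[0,0,0],"hand":0.45},{"translation":[0,0,-0.04],"angular":[0,0,0],"hand":0.3},{"translation":[0,0,0],"angular":[0,0,0],"hand":0.3},{"translation":[0,0,0],"angular":[0,0,0],"hand":0.3}]'
python3 -c "
from h import *
go(.5713,-.4002,.13,10.7)"
```

```text
clock: 14.92
position: [0.503, 0.0317, 0.0126]
ee_rot: [0.001, 0.689, 0.725, 0.001]
contact_force: [0.0, 0.8, -0.6]
width: 0.0301
gripper_force: 49.6
clock: 15.67
position: [0.5041, 0.0319, 0.1347]
ee_rot: [0.003, 0.688, 0.725, 0.002]
contact_force: [-1.2, 0.2, -0.3]
width: 0.0598
gripper_force: 0.0
t 15.6667 pos [0.5041 0.0319 0.1347] th 93.0 w 0.0598 gf 0.0 F [-1.2  0.2 -0.3]
turn(tool,deg) [ 0.36 -0.25 82.3 ] then shift mm [-14.2 437.    4.7]
```

```bash

python3 -m handwheel '[{"translation":[0,0,0],"angular":[0,0,6.9],"hand":0.3},{"translation":[0,0,0],"angular":[0,0,6.9],"hand":0.3},{"translation":[0,0,0],"angular":[0,0,6.9],"hand":0.3},{"translation":[0,0,0],"angular":[0,0,6.9],"hand":0.3},{"translation":[0,0,0],"angular":[0,0,6.9],"hand":0.3},{"translation":[0,0,0],"angular":[0,0,6.9],"hand":0.3},{"translation":[0,0,0],"angular":[0,0,6.9],"hand":0.3},{"translation":[0,0,0],"angular":[0,0,6.8],"hand":0.3},{"translation":[0,0,0],"angular":[0,0,6.8],"hand":0.3},{"translation":[0,0,0],"angular":[0,0,6.8],"hand":0.3}]'
python3 -m handwheel '[{"translation":[0,0,0],"angular":[0,0,6.8],"hand":0.3},{"translation":[0,0,0],"angular":[0,0,6.8],"hand":0.3},{"translation":[0,0.036,0],"angular":[0,0,0],"hand":0.3},{"translation":[-0.001,0.036,0],"angular":[0,0,0],"hand":0.3},{"translation":[0,0,0],"angular":[0,0,0],"hand":0.3}]'
python3 - <<'E'
from h import *
a=manip.get_image("top")[:,:,::-1]
cv2.imwrite("pics/p3.png",a)
m=(a.min(2)>130).astype(np.uint8);m[:,:375]=0;m[:160]=0;m[260:]=0;m[:,480:]=0
n,_,st,c=cv2.connectedComponentsWithStats(m)
for k in range(1,n):
    if st[k,4]>20: print(st[k,4],c[k].round(1),w([c[k]],.034)[0].round(4))
go(.5713,-.4002,.13,10.7)
E
```

```text
clock: 16.5
position: [0.5008, 0.032, 0.1302]
ee_rot: [-0.001, 0.978, 0.208, -0.002]
contact_force: [-0.4, 0.6, -0.1]
width: 0.0597
gripper_force: 0.0
clock: 16.92
position: [0.5153, -0.0438, 0.1305]
ee_rot: [0.002, 0.996, 0.092, -0.0]
contact_force: [1.1, -0.2, 0.4]
width: 0.0596
gripper_force: 0.0
339 [440.4 167.1] [ 0.7108 -0.362   0.034 ]
77 [454.5 209.2] [ 0.6032 -0.3942  0.034 ]
78 [460.  234.6] [ 0.5394 -0.4062  0.034 ]
t 16.9667 pos [ 0.5143 -0.0413  0.1304] th 10.5 w 0.0597 gf 0.0 F [-0.3  0.6  1.3]
turn(tool,deg) [-0.    0.11 -0.21] then shift mm [-10.6 363.2   0.4]
```

C is unmoved.

```bash

python3 -m handwheel '[{"translation":[-0.001,0.036,0],"angular":[0,0,-0.2],"hand":0.3},{"translation":[-0.001,0.036,0],"angular":[0,0,0],"hand":0.3},{"translation":[-0.001,0.036,0],"angular":[0,0,0],"hand":0.3},{"translation":[-0.001,0.036,0],"angular":[0,0,0],"hand":0.3},{"translation":[-0.001,0.036,0],"angular":[0,0,0],"hand":0.3},{"translation":[-0.001,0.036,0],"angular":[0,0,0],"hand":0.3},{"translation":[-0.001,0.036,0],"angular":[0,0,0],"hand":0.3},{"translation":[-0.001,0.036,0],"angular":[0,0,0],"hand":0.3},{"translation":[-0.001,0.036,0],"angular":[0,0,0],"hand":0.3},{"translation":[-0.001,0.036,0],"angular":[0,0,0],"hand":0.3}]'
python3 -m handwheel '[{"translation":[0,0,0.02],"angular":[0,0,0],"hand":0.3},{"translation":[0,0,0.02],"angular":[0,0,0],"hand":0.3},{"translation":[0,0,0],"angular":[0,0,0],"hand":0.3},{"translation":[0,0,0],"angular":[0,0,0],"hand":0.3},{"translation":[0,0,0],"angular":[0,0,0],"hand":0.3}]'
python3 -c "
from h import *
go(.5713,-.4002,.004,10.7)"
```

```text
clock: 17.8
position: [0.5723, -0.3944, 0.1301]
ee_rot: [-0.002, 0.995, 0.095, -0.001]
contact_force: [0.4, 0.2, 0.6]
width: 0.06
gripper_force: 0.0
clock: 18.22
position: [0.5729, -0.3935, 0.0918]
ee_rot: [-0.0, 0.995, 0.095, -0.0]
contact_force: [-0.4, 0.6, 0.8]
width: 0.0597
gripper_force: 0.0
t 18.2167 pos [ 0.5729 -0.3935  0.0918] th 10.9 w 0.0597 gf 0.0 F [-0.4  0.6  0.8]
turn(tool,deg) [-0.04  0.    0.24] then shift mm [-2.8  6.3 87.8]
```

```bash

python3 -m handwheel '[{"translation":[-0.003,0.006,0.02],"angular":[0,0,0],"hand":0.3},{"translation":[0,0,0.025],"angular":[0,0,0],"hand":0.3},{"translation":[0,0,0.025],"angular":[0,0,0],"hand":0.3},{"translation":[0,0,0.014],"angular":[0,0,0],"hand":0.3},{"translation":[0,0,0.003],"angular":[0,0,0],"hand":0.3},{"translation":[0,0,0],"angular":[0,0,0],"hand":0.7},{"translation":[0,0,0],"angular":[0,0,0],"hand":1},{"translation":[0,0,0],"angular":[0,0,0],"hand":1},{"translation":[0,0,0],"angular":[0,0,0],"hand":1},{"translation":[0,0,0],"angular":[0,0,0],"hand":1}]' 50
python3 -m handwheel '[{"translation":[0,0,0],"angular":[0,0,0],"hand":1},{"translation":[0,0,0],"angular":[0,0,0],"hand":1},{"translation":[0,0,-0.01],"angular":[0,0,0],"hand":1},{"translation":[0,0,-0.025],"angular":[0,0,0],"hand":1},{"translation":[0,0,-0.03],"angular":[0,0,0],"hand":1},{"translation":[0,0,-0.03],"angular":[0,0,0],"hand":1},{"translation":[0,0,-0.03],"angular":[0,0,0],"hand":1}]'
python3 -c "
from h import *
go(.4675,-.066,.13,93)"
```

```text
clock: 19.05
position: [0.5721, -0.4017, 0.0071]
ee_rot: [0.001, 0.995, 0.095, 0.002]
contact_force: [0.1, -0.2, 5.9]
width: 0.0301
gripper_force: 50.2
clock: 19.63
position: [0.5702, -0.4006, 0.1312]
ee_rot: [-0.0, 0.995, 0.095, -0.0]
contact_force: [-0.7, 0.1, -0.7]
width: 0.0304
gripper_force: 49.6
t 19.6333 pos [ 0.5702 -0.4006  0.1312] th 10.9 w 0.0304 gf 49.6 F [-0.7  0.1 -0.7]
turn(tool,deg) [-6.000e-02  0.000e+00 -8.211e+01] then shift mm [339.5 -85.1   1.2]
```

```bash

python3 -m handwheel '[{"translation":[0,0,0],"angular":[0,0,-6.9],"hand":1},{"translation":[0,0,0],"angular":[0,0,-6.9],"hand":1},{"translation":[0,0,0],"angular":[0,0,-6.9],"hand":1},{"translation":[0,0,0],"angular":[0,0,-6.9],"hand":1},{"translation":[0,0,0],"angular":[0,0,-6.8],"hand":1},{"translation":[0,0,0],"angular":[0,0,-6.8],"hand":1},{"translation":[0,0,0],"angular":[0,0,-6.8],"hand":1},{"translation":[0,0,0],"angular":[0,0,-6.8],"hand":1},{"translation":[0,0,0],"angular":[0,0,-6.8],"hand":1},{"translation":[0,0,0],"angular":[0,0,-6.8],"hand":1}]'
python3 -m handwheel '[{"translation":[0,0,0],"angular":[0,0,-6.8],"hand":1},{"translation":[0,0,0],"angular":[0,0,-6.9],"hand":1},{"translation":[0.034,-0.0085,0],"angular":[0,0,0],"hand":1},{"translation":[0.034,-0.0085,0],"angular":[0,0,0],"hand":1},{"translation":[0.034,-0.0085,0],"angular":[0,0,0],"hand":1},{"translation":[0.034,-0.0085,0],"angular":[0,0,0],"hand":1},{"translation":[0.034,-0.0085,0],"angular":[0,0,0],"hand":1},{"translation":[0.034,-0.0085,0],"angular":[0,0,0],"hand":1},{"translation":[0.034,-0.0085,0],"angular":[0,0,0],"hand":1},{"translation":[0.034,-0.0085,0],"angular":[0,0,0],"hand":1}]'
python3 -m handwheel '[{"translation":[0.034,-0.0085,0],"angular":[0,0,0],"hand":1},{"translation":[0.034,-0.0085,0],"angular":[0,0,0],"hand":1},{"translation":[0,0,0.02],"angular":[0,0,0],"hand":1},{"translation":[0,0,0.01],"angular":[0,0,0],"hand":1},{"translation":[0,0,0],"angular":[0,0,0],"hand":1},{"translation":[0,0,0],"angular":[0,0,0],"hand":1},{"translation":[0,0,0],"angular":[0,0,0],"hand":1}]'
python3 -c "
from h import *
go(.4675,-.066,.012,93)"
```

```text
clock: 20.47
position: [0.5704, -0.4008, 0.1301]
ee_rot: [-0.0, 0.768, 0.64, -0.0]
contact_force: [0.1, -0.0, -1.5]
width: 0.0299
gripper_force: 49.6
clock: 21.3
position: [0.4876, -0.1314, 0.1302]
ee_rot: [0.0, 0.689, 0.725, 0.0]
contact_force: [1.0, 0.0, -0.7]
width: 0.0305
gripper_force: 49.7
clock: 21.88
position: [0.4687, -0.0662, 0.1005]
ee_rot: [0.001, 0.689, 0.725, 0.0]
contact_force: [0.2, -0.2, -1.0]
width: 0.0304
gripper_force: 49.7
t 21.8833 pos [ 0.4687 -0.0662  0.1005] th 93.0 w 0.0304 gf 49.7 F [ 0.2 -0.2 -1. ]
turn(tool,deg) [ 0.07  0.02 -0.03] then shift mm [ 0.3 -1.2 88.5]
```

```bash

python3 -m handwheel '[{"translation":[0,-0.001,0.018],"angular":[0,0,0],"hand":1},{"translation":[0,0,0.018],"angular":[0,0,0],"hand":1},{"translation":[0,0,0.018],"angular":[0,0,0],"hand":1},{"translation":[0,0,0.015],"angular":[0,0,0],"hand":1},{"translation":[0,0,0.011],"angular":[0,0,0],"hand":1},{"translation":[0,0,0.006],"angular":[0,0,0],"hand":1},{"translation":[0,0,0.003],"angular":[0,0,0],"hand":1},{"translation":[0,0,0],"angular":[0,0,0],"hand":1},{"translation":[0,0,0],"angular":[0,0,0],"hand":1}]'
python3 -m handwheel '[{"translation":[0,0,0],"angular":[0,0,0],"hand":0.45},{"translation":[0,0,0],"angular":[0,0,0],"hand":0.45},{"translation":[0,0,0],"angular":[0,0,0],"hand":0.45},{"translation":[0,0,-0.015],"angular":[0,0,0],"hand":0.45},{"translation":[0,0,-0.03],"angular":[0,0,0],"hand":0.45},{"translation":[0,0,-0.04],"angular":[0,0,0],"hand":0.45},{"translation":[0,0,-0.04],"angular":[0,0,0],"hand":0.4},{"translation":[-0.035,0.01,-0.01],"angular":[0,0,0],"hand":0.4},{"translation":[-0.035,0.01,0],"angular":[0,0,0],"hand":0.4},{"translation":[-0.035,0.01,0],"angular":[0,0,0],"hand":0.4}]'
python3 -m handwheel '[{"translation":[-0.035,0.03,0],"angular":[0,0,0],"hand":0.4},{"translation":[-0.035,0.03,0],"angular":[0,0,0],"hand":0.4},{"translation":[-0.035,0.03,0],"angular":[0,0,0],"hand":0.4},{"translation":[0,0.03,0],"angular":[0,0,0],"hand":0.4},{"translation":[0,0,0],"angular":[0,0,0],"hand":0.4},{"translation":[0,0,0],"angular":[0,0,0],"hand":0.4}]'
python3 - <<'E'
from h import *
save('top','p4',230,440,170,320,3.8)
go(.4738,-.1858,.1,93)
E
```

```text
clock: 22.63
position: [0.4673, -0.0664, 0.0121]
ee_rot: [0.0, 0.689, 0.725, -0.0]
contact_force: [-3.5, -0.9, 4.3]
width: 0.0304
gripper_force: 50.2
clock: 23.47
position: [0.5041, -0.1704, 0.148]
ee_rot: [0.002, 0.688, 0.726, 0.001]
contact_force: [-0.4, 0.9, -0.7]
width: 0.0511
gripper_force: 0.0
clock: 23.97
position: [0.6196, -0.2584, 0.1447]
ee_rot: [-0.001, 0.688, 0.725, 0.0]
contact_force: [-0.1, 0.8, 0.9]
width: 0.051
gripper_force: 0.0
t 24.0167 pos [ 0.6183 -0.2577  0.1449] th 93.0 w 0.0513 gf 0.0 F [ 0.1 -0.1  0.3]
turn(tool,deg) [-0.11 -0.07  0.01] then shift mm [  79.4 -140.5   44.9]
```

View pics/p4.png

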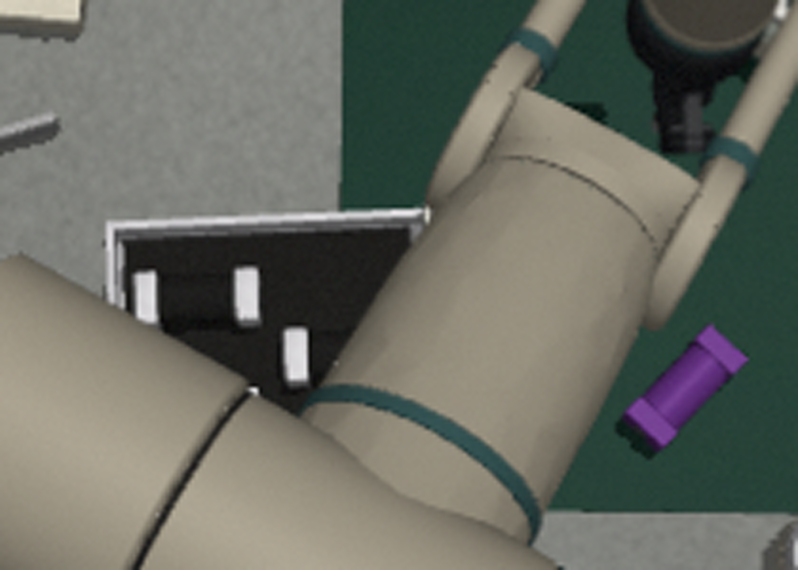

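```bash

python3 -m handwheel '[{"translation":[0.019,-0.035,0],"angular":[0,0,0],"hand":0.4},{"translation":[0.019,-0.035,0],"angular":[0,0,0],"hand":0.4},{"translation":[0.019,-0.035,0],"angular":[0,0,0],"hand":0.4},{"translation":[0.018,-0.035,0],"angular":[0,0,0],"hand":0.4},{"translation":[0,0,0.02],"angular":[0,0,0],"hand":0.4},{"translation":[0,0,0.025],"angular":[0,0,0],"hand":0.4},{"translation":[0,0,0],"angular":[0,0,0],"hand":0.4},{"translation":[0,0,0],"angular":[0,0,0],"hand":0.4},{"translation":[0,0,0],"angular":[0,0,0],"hand":0.4}]'
python3 - <<'E'
from h import *
save('top','p5',230,440,170,320,3.8)
go(.474,-.19,.012,93)
E
```

```text
clock: 24.77
position: [0.4752, -0.1906, 0.1018]
ee_rot: [0.001, 0.688, 0.725, 0.0]
contact_force: [0.7, 0.4, 0.8]
width: 0.0512
gripper_force: 0.0
t 24.8167 pos [ 0.4757 -0.1909  0.102 ] th 93.0 w 0.0512 gf 0.0 F [ 0.2 -0.4 -0.3]
turn(tool,deg) [0.1  0.06 0.01] then shift mm [ 1.  -1.7 90. ]
```

View pics/p5.png

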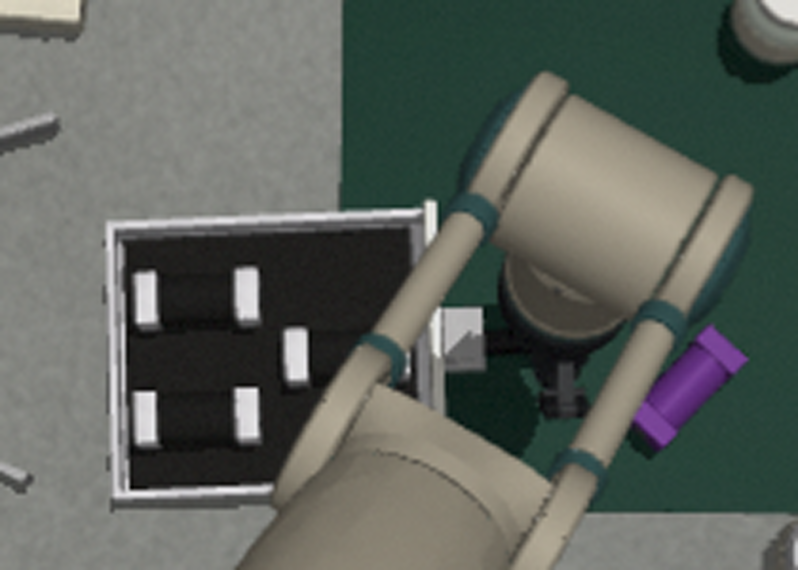

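```bash

python3 -m handwheel '[{"translation":[0.001,-0.0015,0.02],"angular":[0,0,0],"hand":0.4},{"translation":[0,0,0.025],"angular":[0,0,0],"hand":0.4},{"translation":[0,0,0.025],"angular":[0,0,0],"hand":0.4},{"translation":[0,0,0.015],"angular":[0,0,0],"hand":0.4},{"translation":[0,0,0.005],"angular":[0,0,0],"hand":0.4},{"translation":[0,0,0],"angular":[0,0,0],"hand":0.4},{"translation":[0,0,0],"angular":[0,0,0],"hand":0.7},{"translation":[0,0,0],"angular":[0,0,0],"hand":1},{"translation":[0,0,0],"angular":[0,0,0],"hand":1},{"translation":[0,0,0],"angular":[0,0,0],"hand":1}]' 60
python3 -m handwheel '[{"translation":[0,0,0],"angular":[0,0,0],"hand":1},{"translation":[0,0,0],"angular":[0,0,0],"hand":1},{"translation":[0,0,0],"angular":[0,0,0],"hand":1},{"translation":[0,0,0],"angular":[0,0,0],"hand":1}]' 60
python3 - <<'E'
from h import *
m=np.array([.5063,.1902]);t=np.radians(88.1);x=np.array([np.cos(t),np.sin(t)])
for d in (-.30,-.275,-.065,-.069): p=m+d*x;print(d,p.round(4))
p=m+(-.28-.0)*x
go(p[0],p[1],.012,88.1)
E
```

```text
clock: 25.65
position: [0.475, -0.1903, 0.0123]
ee_rot: [0.002, 0.689, 0.725, 0.001]
contact_force: [2.3, 0.6, 6.7]
width: 0.0134
gripper_force: 59.8
clock: 25.98
position: [0.475, -0.1903, 0.0123]
ee_rot: [0.002, 0.689, 0.725, 0.001]
contact_force: [0.5, 0.2, 6.8]
width: 0.013
gripper_force: 60.0
-0.3 [ 0.4964 -0.1096]
-0.275 [ 0.4972 -0.0846]
-0.065 [0.5041 0.1252]
-0.069 [0.504  0.1212]
t 25.9833 pos [ 0.475  -0.1903  0.0123] th 92.9 w 0.013 gf 60.0 F [0.5 0.2 6.8]
turn(tool,deg) [0.21 0.09 4.84] then shift mm [101.3  18.6   0.3]
```

```bash

python3 -m handwheel '[{"translation":[0,0,0],"angular":[0,0,0],"hand":1},{"translation":[0,0,0],"angular":[0,0,0],"hand":1},{"translation":[0.003,0,0],"angular":[0,0,0.5],"hand":1},{"translation":[0.003,0,0],"angular":[0,0,0.5],"hand":1},{"translation":[0.003,0,0],"angular":[0,0,0.6],"hand":1},{"translation":[0.003,0,0],"angular":[0,0,0.6],"hand":1},{"translation":[0.003,0,0],"angular":[0,0,0.6],"hand":1},{"translation":[0.003,0,0],"angular":[0,0,0.7],"hand":1},{"translation":[0.003,0,0],"angular":[0,0,0.7],"hand":1},{"translation":[0.003,0,0],"angular":[0,0,0.6],"hand":1}]' 120
python3 -c "
from rig import manip;print(manip.get_state()['moment'])"
python3 -m handwheel '[{"translation":[0.001,0.003,0],"angular":[0,0,0],"hand":1},{"translation":[0.001,0.003,0],"angular":[0,0,0],"hand":1},{"translation":[0.001,0.003,0],"angular":[0,0,0],"hand":1},{"translation":[0.001,0.003,0],"angular":[0,0,0],"hand":1},{"translation":[0.001,0.003,0],"angular":[0,0,0],"hand":1},{"translation":[0.001,0.002,0],"angular":[0,0,0],"hand":1},{"translation":[0,0,0],"angular":[0,0,0],"hand":1},{"translation":[0,0,0],"angular":[0,0,0],"hand":1}]' 120
python3 - <<'E'
from h import *
print(manip.get_state()['moment'])
go(.4949,-.1546,.012,88.1)
save('top','p6',180,440,170,320,3)
E
```

```text
clock: 26.82
position: [0.4736, -0.1682, 0.0124]
ee_rot: [0.003, 0.717, 0.697, -0.001]
contact_force: [-3.1, -6.2, 8.2]
width: 0.0122
gripper_force: 117.9
[-0.78286484  0.50351416  0.63479591]
clock: 27.48
position: [0.4875, -0.1611, 0.0124]
ee_rot: [-0.001, 0.716, 0.698, -0.002]
contact_force: [-9.1, -3.7, 15.1]
width: 0.0124
gripper_force: 118.9
[-0.4291646   1.00758584  0.75367513]
t 27.4833 pos [ 0.4875 -0.1611  0.0124] th 88.5 w 0.0124 gf 118.9 F [-9.1 -3.7 15.1]
turn(tool,deg) [-0.26  0.15  0.4 ] then shift mm [6.7 7.2 0.4]
```

View pics/p6.png

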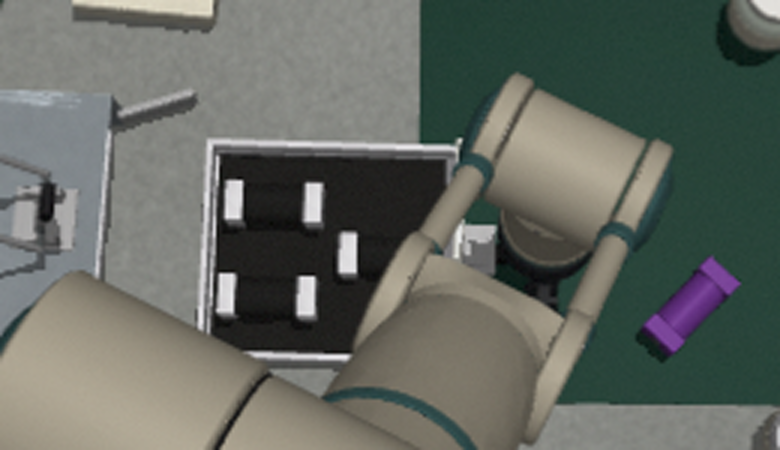

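```bash
python3 - <<'E'
from h import *
a=w(np.array([(209,140),(200,334),(458,144)])/3+[180,170],.03);print(a.round(4))
m=np.array([.5063,.1902]);t=np.radians(88.1);x=np.array([np.cos(t),np.sin(t)]);y=np.array([-x[1],x[0]])
for q in a: d=q[:2]-m;print((d@x).round(4),(d@y).round(4))
d=manip.get_state()["position"][:2]-m;print("tcp",d@x,d@y)
d=a[0]-a[1];print(np.degrees(np.arctan2(d[1],d[0])))
E
```

```text
[[ 0.5805  0.1125  0.03  ]
 [ 0.4195  0.1147  0.03  ]
 [ 0.5789 -0.0933  0.03  ]]
-0.0752 -0.0768
-0.0783 0.0842
-0.2809 -0.0819
tcp -0.35170827331078414 0.007178797433426557
-0.7950400194801159
```

```bash

python3 -m handwheel '[{"translation":[0.004,0.001,0],"angular":[0,0,0.3],"hand":1},{"translation":[0.004,0.001,0],"angular":[0,0,0.3],"hand":1},{"translation":[0.004,0.001,0],"angular":[0,0,0.3],"hand":1},{"translation":[0.004,0.001,0],"angular":[0,0,0.3],"hand":1},{"translation":[0.004,0.001,0],"angular":[0,0,0],"hand":1},{"translation":[0.004,0.001,0],"angular":[0,0,0],"hand":1},{"translation":[0.004,0.001,0],"angular":[0,0,0],"hand":1},{"translation":[0.004,0.0005,0],"angular":[0,0,0],"hand":1},{"translation":[0.004,0,0],"angular":[0,0,0],"hand":1},{"translation":[0.004,0,0],"angular":[0,0,0],"hand":1}]'
python3 -m handwheel '[{"translation":[0.004,0,0],"angular":[0,0,0],"hand":1},{"translation":[0.004,0,0],"angular":[0,0,0],"hand":1},{"translation":[0,0,0],"angular":[0,0,0],"hand":1},{"translation":[0,0,0],"angular":[0,0,0],"hand":1}]'
python3 - <<'E'
from h import *
save('top','p7',160,420,170,320,3)
m=np.array([.5063,.1902]);t=np.radians(88.1);x=np.array([np.cos(t),np.sin(t)]);y=np.array([-x[1],x[0]])
d=manip.get_state()["position"][:2]-m;print("tcp",d@x,d@y)
p=m-.069*x
go(p[0],p[1],.012,88.1);print(manip.get_state()["moment"])
E
```

```text
clock: 28.37
position: [0.5011, -0.1233, 0.0125]
ee_rot: [0.003, 0.724, 0.689, -0.001]
contact_force: [-1.5, -8.5, 5.1]
width: 0.012
gripper_force: 117.4
clock: 28.7
position: [0.5016, -0.1145, 0.0124]
ee_rot: [0.003, 0.725, 0.689, 0.0]
contact_force: [-0.0, -4.3, 6.1]
width: 0.012
gripper_force: 117.5
tcp -0.3046355287531972 -0.005456160263211895
t 28.75 pos [ 0.5017 -0.1144  0.0125] th 87.1 w 0.0128 gf 117.5 F [-0.4 -4.2  6.8]
turn(tool,deg) [ 0.23  0.21 -1.  ] then shift mm [235.6  -5.5   0.5]
[-0.56677789  0.19351288  0.08883304]
```

View pics/p7.png

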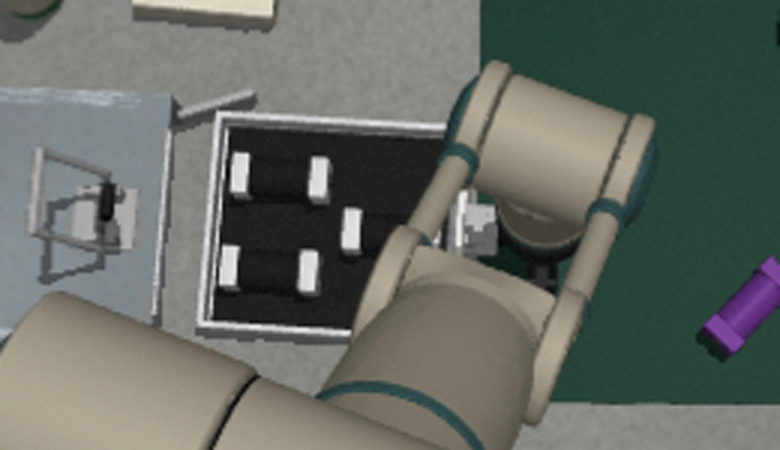

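```bash
python3 - <<'E'
from h import *
a=w(np.array([(218,113),(198,330),(442,125)])/3+[160,170],.03)
m=np.array([.5063,.1902]);t=np.radians(88.1);x=np.array([np.cos(t),np.sin(t)]);y=np.array([-x[1],x[0]])
for q in a: d=q[:2]-m;print((d@x).round(4),(d@y).round(4))
h=w(np.array([(173,98),(158,323)])/3+[160,170],.062)
for q in h: d=q[:2]-m;print("housing front",(d@x).round(4),(d@y).round(4))
g=w(np.array([(253,95),(176,120)])/3+[160,170],.03)
for q in g: d=q[:2]-m;print("guide",(d@x).round(4),(d@y).round(4))
E
```

```text
-0.0313 -0.0979
-0.0275 0.0832
-0.2175 -0.0953
housing front 0.0009 -0.1017
housing front -0.0007 0.0824
guide -0.0594 -0.1144
guide 0.0033 -0.0905
```

```bash

python3 -m handwheel '[{"translation":[0.003,-0.001,0],"angular":[0,0,-0.2],"hand":1},{"translation":[0.003,-0.001,0],"angular":[0,0,-0.2],"hand":1},{"translation":[0.003,-0.001,0],"angular":[0,0,-0.2],"hand":1},{"translation":[0.003,-0.001,0],"angular":[0,0,-0.2],"hand":1},{"translation":[0.003,-0.001,0],"angular":[0,0,-0.2],"hand":1},{"translation":[0.003,-0.001,0],"angular":[0,0,0],"hand":1},{"translation":[0.003,0,0],"angular":[0,0,0],"hand":1},{"translation":[0.003,0,0],"angular":[0,0,0],"hand":1},{"translation":[0,0,0],"angular":[0,0,0],"hand":1},{"translation":[0,0,0],"angular":[0,0,0],"hand":1}]'
python3 -m handwheel '[{"translation":[0.004,0,0],"angular":[0,0,0],"hand":1},{"translation":[0.004,0,0],"angular":[0,0,0],"hand":1},{"translation":[0.004,0,0],"angular":[0,0,0],"hand":1},{"translation":[0.004,0,0],"angular":[0,0,0],"hand":1},{"translation":[0.004,0,0],"angular":[0,0,0],"hand":1}]'
cat >> h.py <<'E'
def bay():
    m=np.array([.5063,.1902]);t=np.radians(88.1);x=np.array([np.cos(t),np.sin(t)]);y=np.array([-x[1],x[0]])
    s=manip.get_state();d=s["position"][:2]-m;print("tcp",d@x,d@y,"M",s["moment"].round(2))
    p=m-.069*x;go(p[0],p[1],.012,88.1)
E
python3 -c "
from h import *
bay()"
```

```text
clock: 29.58
position: [0.4973, -0.0902, 0.0125]
ee_rot: [0.003, 0.719, 0.695, 0.001]
contact_force: [1.8, -5.1, 6.1]
width: 0.0123
gripper_force: 117.6
clock: 30.0
position: [0.4978, -0.0709, 0.0125]
ee_rot: [0.003, 0.719, 0.695, -0.0]
contact_force: [-0.8, -7.7, 6.8]
width: 0.0122
gripper_force: 117.6
tcp -0.2611932079968534 -0.0001286348825815367 M [-1.06  0.22 -0.01]
t 30.0 pos [ 0.4978 -0.0709  0.0125] th 88.1 w 0.0122 gf 117.6 F [-0.8 -7.7  6.8]
turn(tool,deg) [0.27 0.27 0.01] then shift mm [ 1.922e+02 -1.000e-01  5.000e-01]
```

Inner end is now ~14 mm past the mouth with only sliding friction; continue.

```bash

python3 -m handwheel '[{"translation":[0.006,0,0],"angular":[0,0,0],"hand":1},{"translation":[0.006,0,0],"angular":[0,0,0],"hand":1},{"translation":[0.006,0,0],"angular":[0,0,0],"hand":1},{"translation":[0.006,0,0],"angular":[0,0,0],"hand":1},{"translation":[0.006,0,0],"angular":[0,0,0],"hand":1},{"translation":[0.006,0,0],"angular":[0,0,0],"hand":1},{"translation":[0.006,0,0],"angular":[0,0,0],"hand":1}]'
python3 -c "
from h import *
bay()"
```

```text
clock: 30.58
position: [0.4991, -0.0286, 0.0124]
ee_rot: [0.003, 0.719, 0.695, -0.0]
contact_force: [-0.5, -8.7, 6.3]
width: 0.0121
gripper_force: 117.7
tcp -0.21896619309841764 -3.088720124414556e-05 M [-1.1   0.21  0.07]
t 30.5833 pos [ 0.4991 -0.0286  0.0124] th 88.1 w 0.0121 gf 117.7 F [-0.5 -8.7  6.3]
turn(tool,deg) [0.25 0.25 0.03] then shift mm [150.   -0.    0.4]
```

```bash

python3 -m handwheel '[{"translation":[0.008,0,0],"angular":[0,0,0],"hand":1},{"translation":[0.008,0,0],"angular":[0,0,0],"hand":1},{"translation":[0.008,0,0],"angular":[0,0,0],"hand":1},{"translation":[0.008,0,0],"angular":[0,0,0],"hand":1},{"translation":[0.008,0,0],"angular":[0,0,0],"hand":1},{"translation":[0.008,0,0],"angular":[0,0,0],"hand":1},{"translation":[0.008,0,0],"angular":[0,0,0],"hand":1},{"translation":[0.008,0,0],"angular":[0,0,0],"hand":1}]'
python3 -m handwheel '[{"translation":[0.008,0,0],"angular":[0,0,0],"hand":1},{"translation":[0.008,0,0],"angular":[0,0,0],"hand":1},{"translation":[0.008,0,0],"angular":[0,0,0],"hand":1},{"translation":[0.008,0,0],"angular":[0,0,0],"hand":1},{"translation":[0.008,0,0],"angular":[0,0,0],"hand":1},{"translation":[0.008,0,0],"angular":[0,0,0],"hand":1},{"translation":[0.008,0,0],"angular":[0,0,0],"hand":1},{"translation":[0.008,0,0],"angular":[0,0,0],"hand":1}]'
python3 -c "
from h import *
bay()"
```

```text
clock: 31.25
position: [0.5011, 0.0355, 0.0124]
ee_rot: [0.003, 0.718, 0.696, -0.0]
contact_force: [0.0, -9.0, 7.7]
width: 0.0123
gripper_force: 117.8
clock: 31.92
position: [0.503, 0.0995, 0.0125]
ee_rot: [0.003, 0.718, 0.696, -0.0]
contact_force: [-0.2, -10.2, 8.3]
width: 0.012
gripper_force: 118.0
tcp -0.09079134018901118 0.00029498304860067445 M [-1.3   0.05  0.02]
t 31.9167 pos [0.503  0.0995 0.0125] th 88.1 w 0.012 gf 118.0 F [ -0.2 -10.2   8.3]
turn(tool,deg) [0.19 0.23 0.04] then shift mm [21.8  0.3  0.5]
```

```bash

python3 -m handwheel '[{"translation":[0.004,0,0],"angular":[0,0,0],"hand":1},{"translation":[0.004,0,0],"angular":[0,0,0],"hand":1},{"translation":[0.004,0,0],"angular":[0,0,0],"hand":1},{"translation":[0.004,0,0],"angular":[0,0,0],"hand":1}]'
python3 -m handwheel '[{"translation":[0.002,0,0],"angular":[0,0,0],"hand":1},{"translation":[0.002,0,0],"angular":[0,0,0],"hand":1},{"translation":[0.001,0,0],"angular":[0,0,0],"hand":1},{"translation":[0,0,0],"angular":[0,0,0],"hand":1}]'
python3 -m handwheel '[{"translation":[0.001,0,0],"angular":[0,0,0],"hand":1},{"translation":[0.001,0,0],"angular":[0,0,0],"hand":1},{"translation":[0,0,0],"angular":[0,0,0],"hand":1}]'
python3 -c "
from h import *
bay()"
```

```text
clock: 32.25
position: [0.5034, 0.1153, 0.0124]
ee_rot: [0.002, 0.718, 0.696, -0.001]
contact_force: [-0.3, -9.2, 9.1]
width: 0.0122
gripper_force: 118.0
clock: 32.58
position: [0.5036, 0.1204, 0.0124]
ee_rot: [0.002, 0.718, 0.696, -0.0]
contact_force: [0.1, -7.9, 9.4]
width: 0.0125
gripper_force: 118.0
clock: 32.83
position: [0.5036, 0.1214, 0.0124]
ee_rot: [0.003, 0.718, 0.696, -0.001]
contact_force: [0.3, -12.5, 9.0]
width: 0.012
gripper_force: 118.0
tcp -0.06883349219982099 0.00044841507116411526 M [-1.6  0.1 -0. ]
t 32.8333 pos [0.5036 0.1214 0.0124] th 88.2 w 0.012 gf 118.0 F [  0.3 -12.5   9. ]
turn(tool,deg) [0.16 0.31 0.08] then shift mm [-0.2  0.4  0.4]
```

```bash

python3 -m handwheel '[{"translation":[0.001,0,0],"angular":[0,0,0],"hand":1},{"translation":[0.001,0,0],"angular":[0,0,0],"hand":1},{"translation":[0.001,0,0],"angular":[0,0,0],"hand":1},{"translation":[0,0,0],"angular":[0,0,0],"hand":1}]'
python3 -m handwheel '[{"translation":[0.001,0,0],"angular":[0,0,0],"hand":1},{"translation":[0.001,0,0],"angular":[0,0,0],"hand":1},{"translation":[0.001,0,0],"angular":[0,0,0],"hand":1},{"translation":[0,0,0],"angular":[0,0,0],"hand":1}]'
python3 -c "
from h import *
bay()"
```

```text
clock: 33.17
position: [0.5035, 0.1215, 0.0125]
ee_rot: [0.004, 0.718, 0.697, -0.003]
contact_force: [0.3, -23.8, 10.9]
width: 0.0127
gripper_force: 118.2
clock: 33.5
position: [0.5029, 0.1216, 0.0125]
ee_rot: [0.005, 0.717, 0.697, -0.005]
contact_force: [-1.5, -34.0, 12.6]
width: 0.0121
gripper_force: 118.5
tcp -0.06864855153853779 0.0010799973679504245 M [-4.33 -0.01 -0.35]
t 33.5 pos [0.5029 0.1216 0.0125] th 88.4 w 0.0121 gf 118.5 F [ -1.5 -34.   12.6]
turn(tool,deg) [0.04 0.85 0.28] then shift mm [-0.4  1.1  0.5]
```

```bash

python3 -m handwheel '[{"translation":[-0.006,0,0],"angular":[0,0,0],"hand":1},{"translation":[0,0,0],"angular":[0,0,0],"hand":0.5},{"translation":[0,0,0],"angular":[0,0,0],"hand":0.5},{"translation":[0,0,0],"angular":[0,0,0],"hand":0.5},{"translation":[0,0,-0.01],"angular":[0,0,0],"hand":0.5},{"translation":[0,0,-0.02],"angular":[0,0,0],"hand":0.5},{"translation":[-0.01,0,-0.03],"angular":[0,0,0],"hand":0.5},{"translation":[-0.02,0,-0.03],"angular":[0,0,0],"hand":0.5},{"translation":[-0.03,0,-0.03],"angular":[0,0,0],"hand":1},{"translation":[-0.03,0,-0.03],"angular":[0,0,0],"hand":1}]' 40
python3 -m handwheel '[{"translation":[-0.03,0,-0.03],"angular":[0,0,0],"hand":1},{"translation":[-0.03,0,-0.03],"angular":[0,0,0],"hand":1},{"translation":[0,0.03,-0.03],"angular":[0,0,0],"hand":1},{"translation":[0,0.03,0],"angular":[0,0,0],"hand":1},{"translation":[0,0.03,0],"angular":[0,0,0],"hand":1},{"translation":[0,0.03,0],"angular":[0,0,0],"hand":1},{"translation":[0,0.03,0],"angular":[0,0,0],"hand":1},{"translation":[0,0,0],"angular":[0,0,0],"hand":1},{"translation":[0,0,0],"angular":[0,0,0],"hand":1},{"translation":[0,0,0],"angular":[0,0,0],"hand":1}]'
python3 - <<'E'
from h import *
bay()
save('top','p8',110,310,170,310,4)
E
```

```text
clock: 34.33
position: [0.499, 0.0359, 0.1617]
ee_rot: [0.0, 0.718, 0.696, 0.0]
contact_force: [1.8, -0.2, -0.3]
width: 0.0197
gripper_force: 0.0
clock: 35.17
position: [0.6458, -0.0278, 0.2479]
ee_rot: [-0.001, 0.719, 0.695, -0.001]
contact_force: [0.3, -0.3, 1.0]
width: -0.0002
gripper_force: 0.0
tcp -0.21323250284487227 -0.14661976007364838 M [ 0.03  0.03 -0.02]
t 35.1667 pos [ 0.6458 -0.0278  0.2479] th 88.0 w -0.0002 gf 0.0 F [ 0.3 -0.3  1. ]
turn(tool,deg) [-0.11 -0.02 -0.06] then shift mm [ 144.2 -146.6  235.9]
```

View pics/p8.png

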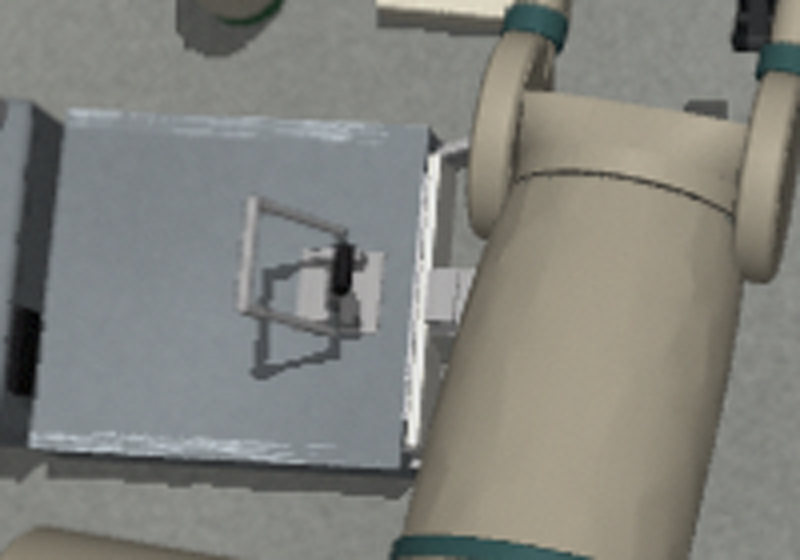

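```bash
python3 - <<'E'
from h import *
m=np.array([.5063,.1902]);t=np.radians(88.1);x=np.array([np.cos(t),np.sin(t)]);y=np.array([-x[1],x[0]])
def M(p,z):
    q=w(np.array([p])/4+[110,170],z)[0];d=q[:2]-m;return (d@x).round(4),(d@y).round(4)
for p,z in (((255,200),.176),((244,307),.176),((345,268),.155),((428,270),.064),((436,155),.06),((412,445),.06)): print(p,z,M(p,z))
for L in (0,.1,.2,.3,.4):
    h=np.array([45,80])+20*np.array([np.cos(np.radians(110)-L),np.sin(np.radians(110)-L)])
    b=h+85*np.array([np.cos(np.radians(70)-L),np.sin(np.radians(70)-L)]);tip=np.array([45,80])+80*np.array([np.cos(np.radians(110)-L),np.sin(np.radians(110)-L)])
    B=m+x*b[0]/1e3;T=m+x*tip[0]/1e3
    print(L,b.round(0),tip.round(0),((px([[*B,b[1]/1e3],[*T,tip[1]/1e3]])-[110,170])*4).round(0).tolist())
for d in (.125,.115): print((m+d*x).round(4))
p=m+.12*x;go(p[0],p[1],.248,88.1)
E
```

```text
(255, 200) 0.176 (np.float64(0.0745), np.float64(-0.0313))
(244, 307) 0.176 (np.float64(0.0754), np.float64(0.0297))
(345, 268) 0.155 (np.float64(0.0253), np.float64(0.0016))
(428, 270) 0.064 (np.float64(-0.0044), np.float64(-0.015))
(436, 155) 0.06 (np.float64(-0.0031), np.float64(-0.0871))
(412, 445) 0.06 (np.float64(-0.0018), np.float64(0.0907))
0 [ 67. 179.] [ 18. 155.] [[262.0, 254.0], [358.0, 266.0]]
0.1 [ 77. 176.] [ 25. 158.] [[246.0, 255.0], [344.0, 264.0]]
0.2 [ 86. 172.] [ 33. 159.] [[231.0, 255.0], [330.0, 263.0]]
0.3 [ 95. 168.] [ 41. 160.] [[217.0, 256.0], [316.0, 262.0]]
0.4 [104. 162.] [ 49. 160.] [[205.0, 257.0], [302.0, 262.0]]
[0.5104 0.3151]
[0.5101 0.3051]
t 35.2167 pos [ 0.6454 -0.0278  0.2483] th 88.0 w 0.0001 gf 0.0 F [0.4 0.3 0.4]
turn(tool,deg) [-0.08 -0.01 -0.07] then shift mm [ 3.333e+02 -1.463e+02  3.000e-01]
```

```bash

python3 -m handwheel '[{"translation":[0.033,-0.0146,0],"angular":[0,0,0],"hand":1},{"translation":[0.033,-0.0146,0],"angular":[0,0,0],"hand":1},{"translation":[0.033,-0.0146,0],"angular":[0,0,0],"hand":1},{"translation":[0.033,-0.0146,0],"angular":[0,0,0],"hand":1},{"translation":[0.033,-0.0146,0],"angular":[0,0,0],"hand":1},{"translation":[0.033,-0.0146,0],"angular":[0,0,0],"hand":1},{"translation":[0.033,-0.0146,0],"angular":[0,0,0],"hand":1},{"translation":[0.033,-0.0146,0],"angular":[0,0,0],"hand":1},{"translation":[0.033,-0.0146,0],"angular":[0,0,0],"hand":1},{"translation":[0.036,-0.0146,0],"angular":[0,0,0],"hand":1}]' 40
python3 -m handwheel '[{"translation":[0,0,0],"angular":[0,0,0],"hand":1},{"translation":[0,0,0],"angular":[0,0,0],"hand":1},{"translation":[0,0,0],"angular":[0,0,0],"hand":1}]'
python3 -c "
from h import *
bay()"
```

```text
clock: 36.05
position: [0.5101, 0.3101, 0.2492]
ee_rot: [0.0, 0.719, 0.695, 0.0]
contact_force: [0.3, 0.1, 0.6]
width: -0.0001
gripper_force: 0.0
clock: 36.3
position: [0.5116, 0.3089, 0.2487]
ee_rot: [0.001, 0.719, 0.695, -0.0]
contact_force: [-0.1, -0.1, -0.3]
width: -0.0001
gripper_force: 0.0
tcp 0.11877521687233464 -0.001338896638417609 M [-0.    0.02 -0.03]
t 36.3 pos [0.5116 0.3089 0.2487] th 88.0 w -0.0001 gf 0.0 F [-0.1 -0.1 -0.3]
turn(tool,deg) [ 0.04  0.04 -0.05] then shift mm [-187.8   -1.3  236.7]
```

```bash

python3 -m handwheel '[{"translation":[0,-0.001,0.02],"angular":[0,0,0],"hand":1},{"translation":[0,0,0.025],"angular":[0,0,0],"hand":1},{"translation":[0,0,0.025],"angular":[0,0,0],"hand":1},{"translation":[0,0,0.0125],"angular":[0,0,0],"hand":1},{"translation":[0,0,0],"angular":[0,0,0],"hand":1},{"translation":[0,0,0],"angular":[0,0,0],"hand":1}]'
python3 -m handwheel '[{"translation":[-0.006,0,0],"angular":[0,0,0],"hand":1},{"translation":[-0.006,0,0],"angular":[0,0,0],"hand":1},{"translation":[-0.006,0,0],"angular":[0,0,0],"hand":1},{"translation":[-0.006,0,0],"angular":[0,0,0],"hand":1},{"translation":[-0.006,0,0],"angular":[0,0,0],"hand":1},{"translation":[-0.006,0,0],"angular":[0,0,0],"hand":1},{"translation":[-0.006,0,0],"angular":[0,0,0],"hand":1},{"translation":[-0.006,0,0],"angular":[0,0,0],"hand":1},{"translation":[-0.006,0,0],"angular":[0,0,0],"hand":1}]'
python3 -m handwheel '[{"translation":[-0.006,0,0],"angular":[0,0,0],"hand":1},{"translation":[-0.006,0,0],"angular":[0,0,0],"hand":1},{"translation":[-0.006,0,0],"angular":[0,0,0],"hand":1},{"translation":[0,0,0],"angular":[0,0,0],"hand":1},{"translation":[0,0,0],"angular":[0,0,0],"hand":1}]'
python3 -c "
from h import *
bay();a=manip.get_image('scene')[:,:,::-1];cv2.imwrite('pics/s1.png',cv2.resize(a[80:260,280:500],None,fx=3.3,fy=3.3,interpolation=cv2.INTER_CUBIC))"
```

```text
clock: 36.8
position: [0.5116, 0.3079, 0.1655]
ee_rot: [-0.0, 0.72, 0.694, -0.001]
contact_force: [0.9, 0.8, 0.7]
width: -0.0002
gripper_force: 0.0
clock: 37.55
position: [0.5095, 0.2549, 0.1656]
ee_rot: [-0.0, 0.719, 0.695, -0.0]
contact_force: [-0.0, -0.1, 0.9]
width: -0.0001
gripper_force: 0.0
clock: 37.97
position: [0.5089, 0.2373, 0.1656]
ee_rot: [-0.0, 0.72, 0.694, 0.0]
contact_force: [-0.5, -0.8, 0.5]
width: -0.0005
gripper_force: 0.0
tcp 0.04711979306968645 -0.0010575209715710143 M [-0.04 -0.09 -0.05]
t 37.9667 pos [0.5089 0.2373 0.1656] th 88.0 w -0.0005 gf 0.0 F [-0.5 -0.8  0.5]
turn(tool,deg) [ 0.   -0.01 -0.15] then shift mm [-116.1   -1.1  153.6]
```

View pics/s1.png

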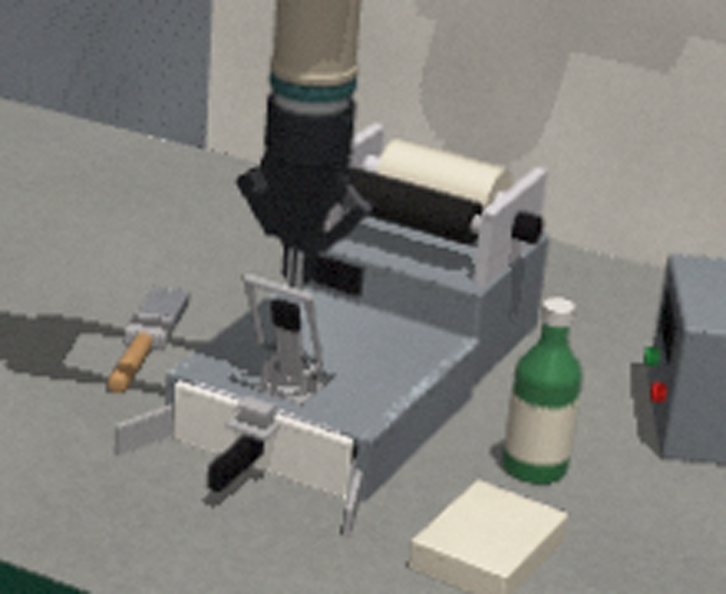

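```bash

python3 -m handwheel '[{"translation":[0,0,-0.004],"angular":[0,0,0],"hand":1},{"translation":[-0.005,0,0],"angular":[0,0,0],"hand":1},{"translation":[-0.005,0,0],"angular":[0,0,0],"hand":1},{"translation":[-0.005,0,0],"angular":[0,0,0],"hand":1},{"translation":[-0.005,0,0],"angular":[0,0,0],"hand":1},{"translation":[-0.005,0,0],"angular":[0,0,0],"hand":1},{"translation":[0,0,0],"angular":[0,0,0],"hand":1},{"translation":[0,0,0],"angular":[0,0,0],"hand":1},{"translation":[0,0,0],"angular":[0,0,0],"hand":1},{"translation":[0,0,0],"angular":[0,0,0],"hand":1}]'
python3 - <<'E'
from h import *
bay();a=manip.get_image('scene')[:,:,::-1];cv2.imwrite('pics/s2.png',a)
m=np.array([.5063,.1902]);t=np.radians(88.1);x=np.array([np.cos(t),np.sin(t)]);y=np.array([-x[1],x[0]])
i=lambda d,yy,z:[*(m+d*x+yy*y),z]
# candidate bar end positions: on shelf / upright
P=px([i(-.026,-.03,.058),i(-.026,.03,.058),i(.025,-.03,.182),i(.025,.03,.182)],"scene");print(P.round(0))
b=px([i(.025,0,.158)],"scene")[0].astype(int)
cv2.imwrite('pics/s2c.png',cv2.resize(a[130:230,320:420],None,fx=5,fy=5,interpolation=cv2.INTER_CUBIC))
E
```

```text
clock: 38.85
position: [0.5081, 0.2127, 0.1696]
ee_rot: [-0.0, 0.719, 0.695, 0.0]
contact_force: [0.4, -0.6, -0.3]
width: -0.0001
gripper_force: 0.0
tcp 0.022551789690704663 -0.0010047248970708697 M [ 0.03  0.02 -0.01]
t 38.85 pos [0.5081 0.2127 0.1696] th 88.0 w -0.0001 gf 0.0 F [ 0.4 -0.6 -0.3]
turn(tool,deg) [ 0.   -0.02 -0.11] then shift mm [-91.6  -1.  157.6]
[[364. 211.]
 [346. 205.]
 [375. 166.]
 [357. 160.]]
```

View pics/s2c.png

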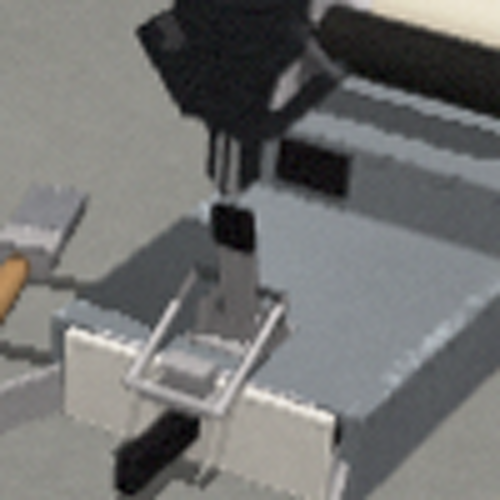

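```bash

python3 -m handwheel '[{"translation":[0,-0.001,-0.012],"angular":[0,0,0],"hand":1},{"translation":[-0.019,0,0],"angular":[0,0,0],"hand":1},{"translation":[-0.019,0,0],"angular":[0,0,0],"hand":1},{"translation":[0,0,0],"angular":[0,0,0],"hand":1},{"translation":[0,0,0.022],"angular":[0,0,0],"hand":1},{"translation":[0,0,0.022],"angular":[0,0,0],"hand":1},{"translation":[0,0,0],"angular":[0,0,0],"hand":1},{"translation":[0,0,0],"angular":[0,0,0],"hand":1}]'
python3 -c "
from h import *
bay()"
python3 -m handwheel '[{"translation":[0.009,0,0],"angular":[0,0,0],"hand":1},{"translation":[0.009,0,0],"angular":[0,0,0],"hand":1},{"translation":[0.008,0,0],"angular":[0,0,0],"hand":1},{"translation":[0.008,0,0],"angular":[0,0,0],"hand":1},{"translation":[0,0,0],"angular":[0,0,0],"hand":1}]'
python3 -c "
from h import *
bay()"
```

```text
clock: 39.57
position: [0.5048, 0.1749, 0.1368]
ee_rot: [-0.001, 0.719, 0.695, -0.001]
contact_force: [-0.0, 0.1, -0.1]
width: -0.0001
gripper_force: 0.0
tcp -0.015300113006734537 0.0009524965832488902 M [-0.06  0.03 -0.02]
t 39.5667 pos [0.5048 0.1749 0.1368] th 88.0 w -0.0001 gf 0.0 F [-0.   0.1 -0.1]
turn(tool,deg) [-0.16  0.01 -0.1 ] then shift mm [-53.7   1.  124.8]
clock: 39.98
position: [0.5075, 0.2106, 0.1384]
ee_rot: [0.0, 0.719, 0.695, 0.001]
contact_force: [0.5, -0.0, -0.4]
width: -0.0
gripper_force: 0.0
tcp 0.020472139251002133 -0.0004836468201509883 M [-0.03  0.05 -0.  ]
t 39.9833 pos [0.5075 0.2106 0.1384] th 88.1 w -0.0 gf 0.0 F [ 0.5 -0.  -0.4]
turn(tool,deg) [ 0.11 -0.07 -0.01] then shift mm [-89.5  -0.5 126.4]
```

```bash

python3 -m handwheel '[{"translation":[0.007,0,-0.001],"angular":[0,0,0],"hand":1},{"translation":[0.006,0,-0.001],"angular":[0,0,0],"hand":1},{"translation":[0.006,0,0],"angular":[0,0,0],"hand":1},{"translation":[0.007,0,0.001],"angular":[0,0,0],"hand":1},{"translation":[0.007,0,0.002],"angular":[0,0,0],"hand":1},{"translation":[0.007,0,0.003],"angular":[0,0,0],"hand":1},{"translation":[0,0,0],"angular":[0,0,0],"hand":1}]'
python3 -m handwheel '[{"translation":[0.007,0,0.004],"angular":[0,0,0],"hand":1},{"translation":[0.007,0,0.004],"angular":[0,0,0],"hand":1},{"translation":[0.006,0,0.004],"angular":[0,0,0],"hand":1},{"translation":[0.004,0,0.004],"angular":[0,0,0],"hand":1},{"translation":[0.004,0,0.004],"angular":[0,0,0],"hand":1},{"translation":[0.004,0,0.005],"angular":[0,0,0],"hand":1},{"translation":[0.003,0,0.005],"angular":[0,0,0],"hand":1},{"translation":[0,0,0],"angular":[0,0,0],"hand":1}]'
python3 -c "
from h import *
bay()"
```

```text
clock: 40.57
position: [0.5082, 0.2502, 0.133]
ee_rot: [-0.001, 0.719, 0.695, 0.0]
contact_force: [-1.1, 0.4, 0.3]
width: 0.0
gripper_force: 0.0
clock: 41.23
position: [0.5089, 0.2845, 0.1023]
ee_rot: [-0.001, 0.719, 0.695, -0.0]
contact_force: [-0.6, -0.5, 0.3]
width: -0.0001
gripper_force: 0.0
tcp 0.09430484130052581 0.0004835048222118045 M [-0.06 -0.02  0.04]
t 41.2333 pos [0.5089 0.2845 0.1023] th 88.0 w -0.0001 gf 0.0 F [-0.6 -0.5  0.3]
turn(tool,deg) [-0.09 -0.05 -0.11] then shift mm [-163.3    0.5   90.3]
```

```bash

python3 -m handwheel '[{"translation":[0.003,0,0.004],"angular":[0,0,0],"hand":1},{"translation":[0.003,0,0.004],"angular":[0,0,0],"hand":1},{"translation":[0.002,0,0.004],"angular":[0,0,0],"hand":1},{"translation":[0,0,0],"angular":[0,0,0],"hand":1}]'
python3 -m handwheel '[{"translation":[0,0,0.003],"angular":[0,0,0],"hand":1},{"translation":[0,0,0.003],"angular":[0,0,0],"hand":1},{"translation":[0,0,0],"angular":[0,0,0],"hand":1}]'
python3 -m handwheel '[{"translation":[0,0,0.003],"angular":[0,0,0],"hand":1},{"translation":[0,0,0.002],"angular":[0,0,0],"hand":1},{"translation":[0,0,0],"angular":[0,0,0],"hand":1}]'
python3 -c "
from h import *
bay()"
```

```text
clock: 41.57
position: [0.5094, 0.2921, 0.0908]
ee_rot: [-0.0, 0.719, 0.695, -0.0]
contact_force: [0.7, -0.4, -0.3]
width: -0.0
gripper_force: 0.0
clock: 41.82
position: [0.5096, 0.2915, 0.0851]
ee_rot: [-0.0, 0.719, 0.695, -0.0]
contact_force: [0.1, -0.1, 0.4]
width: 0.0003
gripper_force: 0.0
clock: 42.07
position: [0.51, 0.2917, 0.0821]
ee_rot: [0.0, 0.719, 0.695, 0.001]
contact_force: [-2.0, 0.1, 8.1]
width: 0.0001
gripper_force: 4.1
tcp 0.10160334947132046 -0.0003277350376841294 M [-0.09  0.32 -0.03]
t 42.0667 pos [0.51   0.2917 0.0821] th 88.0 w 0.0001 gf 4.1 F [-2.   0.1  8.1]
turn(tool,deg) [ 0.06 -0.04 -0.11] then shift mm [-170.6   -0.3   70.1]
```

```bash

python3 -m handwheel '[{"translation":[0,0,0.002],"angular":[0,0,0],"hand":1},{"translation":[0,0,0.002],"angular":[0,0,0],"hand":1},{"translation":[0,0,0],"angular":[0,0,0],"hand":1}]'
python3 -m handwheel '[{"translation":[0,0,-0.006],"angular":[0,0,0],"hand":1},{"translation":[0,0,-0.03],"angular":[0,0,0],"hand":1},{"translation":[0,0,-0.03],"angular":[0,0,0],"hand":1},{"translation":[0,0,-0.04],"angular":[0,0,0],"hand":1},{"translation":[0,0,-0.04],"angular":[0,0,0],"hand":1},{"translation":[0,-0.03,-0.03],"angular":[0,0,0],"hand":1},{"translation":[0,-0.03,0],"angular":[0,0,0],"hand":1},{"translation":[0,-0.03,0],"angular":[0,0,0],"hand":1},{"translation":[0,0,0],"angular":[0,0,0],"hand":1},{"translation":[0,0,0],"angular":[0,0,0],"hand":1}]'
python3 - <<'E'
from h import *
bay();a=manip.get_image('scene')[:,:,::-1]
m=np.array([.5063,.1902]);t=np.radians(88.1);x=np.array([np.cos(t),np.sin(t)]);y=np.array([-x[1],x[0]])
i=lambda d,yy,z:[*(m+d*x+yy*y),z]
print(((px([i(-.02,-.03,.061),i(-.02,.03,.061),i(.125,0,.077)],"scene")-[310,120])*5).round(0))
cv2.imwrite('pics/s3.png',cv2.resize(a[120:230,310:430],None,fx=5,fy=5,interpolation=cv2.INTER_CUBIC))
E
```

```text
clock: 42.32
position: [0.5102, 0.2918, 0.0816]
ee_rot: [0.001, 0.719, 0.695, 0.001]
contact_force: [-7.4, -2.6, 27.7]
width: -0.0001
gripper_force: 13.7
clock: 43.15
position: [0.419, 0.2946, 0.2526]
ee_rot: [0.0, 0.719, 0.695, 0.0]
contact_force: [0.3, 0.2, -0.3]
width: 0.0002
gripper_force: 0.0
tcp 0.1014031297312765 0.0906739679847255 M [-0.02  0.03 -0.02]
t 43.15 pos [0.419  0.2946 0.2526] th 88.1 w 0.0002 gf 0.0 F [ 0.3  0.2 -0.3]
turn(tool,deg) [ 0.05 -0.02 -0.03] then shift mm [-170.4   90.7  240.6]
[[274. 444.]
 [185. 414.]
 [347. 308.]]
```

View pics/s3.png

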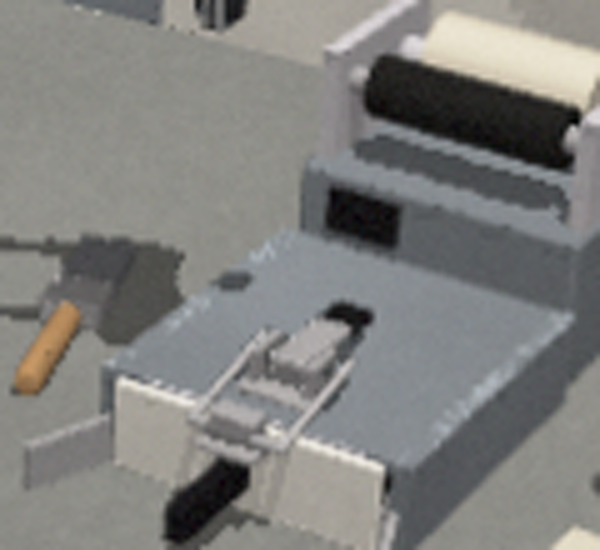

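```bash
python3 -c "
from rig import manip
print(manip.sign_off())"
```

```text
the job is handed in; nothing more can be done
None
```

The job is handed in: all three black rollers (only three were on the table) lie flat in the tray, the tray is fully home, and the last picture shows the bail's bar under the keeper lip and the lever pressed flat; the sign-off returned no verdict.

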